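# Hang up the spanner, tuck the box cover under its lap and hold it flat

## Robot

A 7-joint arm with a two-finger parallel gripper is mounted at the origin on a cart in front of the work surface, level with it; the furniture and walls round the work are solid. World frame = base frame: x ahead of the robot, y to its left, z up, the work surface at z = 0. Lengths are in m, angles in rad, forces in N, time in s.
With the tool pointing down it reaches from about 0.4 to 0.85 m from the base axis. Payload 10.4 kg.
Tool frame: the origin (TCP) lies at the centre of the arm's flange, where the gripper is bolted on; the fingertips stand 182 mm ahead of it and the grasp point (between the pads) lies r.grasp_offset ahead of it (r.grasp_offset is the distance from the TCP to the grasp point, in m); z points along the fingers, y is the line along which they close (so a half turn about z gives the same grasp; the last joint's range is limited). The gripper opens to 87 mm and grips with 3 to 60 N. Pads are 19 mm wide; open, the fingers measure 117 mm over their backs; the gripper's body (75 mm by 190 mm) begins 51 mm behind the grasp point.
Start: joints at [-1.268, 0.332, -0.065, 1.46, 0.022, 1.35, -0.088], TCP at [0.2, 0.592, 0.405] pointing down, gripper open.
Joint ranges: [-2.6, 2.6], [-0.5, 2.12], [-1.47, 1.34], [0.16, 2.42], [-1.27, 4.41], [0.06, 2.06], [-2.6, 2.6]. Speed limits (rad/s): [2.22, 2.22, 2.79, 2.79, 3.14, 3.14, 3.14].

## Interface

Orientations are given as a unit quaternion [x, y, z, w].
In Python, from bench import status, vision, job, spotter, r gives the robot as it stands. The module is installed in compiled form; this text tells all that it offers.
- The arm moves only by the tool play_rows, never from a script. Its argument "series" is a list of rows, each a list of 6 numbers: the shift along the tool's x, y, z each as a share of 150 mm, from -1 to 1, then the turn, a rotation vector about the tool's x, y, z each as a share of 30 degrees, from -1 to 1. In form: [[x, y, z, ax, ay, az], ...]. A call has 1 to 5 rows; each row is the pose to reach, as a shift and turn from the pose commanded when the call began, along the tool's axes at that moment; what a row does not reach only later rows make up. A row lasts 1/10 s, in which the tool goes at most 50 mm and 8.59 degrees, less where a joint would pass 70% of its speed; a pose out of reach is approached as far as the arm can. A call with a number of a shift or a turn outside -1 to 1 is refused whole. A call with a gripper value outside its range is refused whole. "fingers" is the opening, from -1 (shut) to 1 (fully open), set as the call begins (left out, the last holds). The fingers move at their own pace and stop on an object; "squeeze" is the grip in N (left out, the last holds). Time passes only in rows, so rows that repeat a pose let the fingers close. It gives the time, the measured TCP pose, the force, the opening and the grip force at its end, in the units of the state.
- status.read_state(): the state, without advancing time (a new reading comes with each control period).
- vision.camera(name): name is "scene" or "top" or "wrist"; returns the picture (420x560x3 uint8, blue, green, red); there is no depth.
- vision.calibration(name): a dict with "fx", "fy", "cx", "cy" (pixels), "rvec" (rotation vector, rad) and "tvec" (3), from world to camera coordinates, as OpenCV has them; the wrist camera has in their place "T_tool_cam" (4x4, takes a point from camera to tool coordinates, whose origin is the TCP and whose axes are the flange's). Camera axes: x right, y down, z forward; pixel columns grow to the right and rows downward; lengths in m; the calibration is good to about 2 mm. A picture is of the moment at which its call begins: read the wrist's pose just before it. calibration takes no time and is no camera call.
- job.close_job(): hands the job in; it is judged then, once.
Trained networks look in the newest picture that a camera, given by its name, has taken for a name from the list of things; names that differ only in an ending like _2 or _b are one class to them, and where a whole thing is asked for, a point or a joint stands for the part that bears it (a point fixed in the world has none). Each returns a list of dicts, best first, with "conf" (0 to 1); they miss things now and then, are a little off and sometimes report something else, mostly with a low value. They report only what shows in the picture. A call takes as long as a camera call.
- spotter.boxes_of(camera, name): "point" ([x, y, z] in m, in world coordinates, good to about 4 mm: the middle of the surface that is visible of it).
- spotter.regions_of(camera, name): "pixels" (420x560 bool, what is visible of it).
The state is a dict: "time": time; "joint_positions": joint angles; "joint_vel": joint speeds; "joint_torque": joint torques, N m; "ee_pos": TCP position; "eef_rot": TCP orientation; "ft_force": force on the tool from outside, world axes, zero at the start; "torque": the same for the moment, N m; "width": finger opening in m; "grip_force": force on a finger pad.
Only numpy, scipy, OpenCV 4.12 (cv2) and the standard library are available. Lean on these libraries where they do the work, as an engineer would, in place of code of your own. Each camera call takes 0.05 s, during which the arm holds its last target. There are 200 camera calls.

## Task

Close up the grey terminal box: hang the spanner that lies across it by its ring eye on the free hook of the tool stand and let go, then slide the loose cover's plain rear edge under the turned-up edge of the box's sprung rear flap, without prying the flap up, until it meets the stop, and press the front down flat on its ledges against the springy seal. Finish still gripping the cover's handle and pressing it down flat, ready for a colleague to put the screws in; leave the other things alone.

Things in the scene. Friction and masses are not known exactly. Their poses are not given: they have to be found in the camera images.
- box: open grey sheet-steel terminal box fixed to the bench, 170 (x) x 116 (y) x 60 mm. Origin under its centre; x to its rear (away from the robot at yaw 0), y left, z up. Side walls 3 thick, tops z = 60, inner faces y = +-55; between them 14 mm wide side ledges, tops z = 52, seat the cover. Front wall 48 high, with the seal. Terminals inside reach z = 32. Glands stick out 14 mm at -y, feet 12 mm
- seat_stop (a point): in the box at x = 30, y = 0, z = 52 mm, axes as the box: foot of the rear stop, at the back of a cross ledge (x = 8 to 30, top z = 52) under the flap. The middle of the cover's lower rear edge comes here when the cover is home and flat
- flap (a joint): box's rear cover, a flap 2.5 mm thick, 116 wide, on the side walls; hinge along the rear (box x = 80, z = 61.5 mm), light spring shuts it (about 1.5 N at its free edge). rad, 0 = shut, grows as its front edge lifts. Shut, its underside is at box z = 60, 8 mm above the ledge (cover 4 mm thick), flat from the stop forward to x = 12; the last 8 mm turn up, so the mouth there is 11 mm high
- flap_edge (a point): middle of the flap's free, turned-up front edge (box x = 4.5, z = 64.5 mm when shut)
- seal (a joint): springy seal strip 10 x 106 mm on the box's front wall (box x = -83 to -73 mm). m pressed down: 0 = free, top at box z = 56; 0.004 = level with the ledges (z = 52), which takes about 5 N on the strip; 0.005 at most
- cover: loose flat grey front cover, 110 (x) x 102 (y) x 4 mm, about 0.28 kg, lying on the bench, handle up. Origin under its centre; +x the plain rear edge that goes under the flap, -x the front edge with two small screw holes, z up. Steel bow handle across y (see cover_grip). Home: 4 mm play each side, top 4 mm below the side walls' tops, rear edge 25 mm under the flap, front edge 7 mm on the seal
- cover_rear (a point): middle of the cover's lower rear edge (cover x = +55, z = 0 mm)
- cover_front (a point): middle of the cover's lower front edge (cover x = -55, z = 0 mm)
- cover_grip (a point): centre of the handle's bar (cover x = -15, z = 31 mm); bar 10 (x) x 72 (y) x 10 mm, its top 36 mm above the cover's underside, on two round posts 62 mm apart; it runs along y, so the fingers close along the cover's x
- spanner: short steel combination spanner, 180 mm long, 6 thick, about 0.11 kg, at first lying flat across the side walls of the box, underside 60 mm above the bench. Origin under the middle of its straight shaft (14 mm wide); x runs along it to the ring eye (35 mm outside, hole 22 mm, centre at x = 72), the open jaw is at -x (to -90), z up
- spanner_eye (a point): centre of the spanner's ring eye, mid thickness
- spanner_grip (a point): middle of the spanner's shaft, mid thickness, near its centre of mass
- stand: fixed dark steel tool stand: base 90 x 130 x 8 mm, column and cross bar (top z = 258) behind two upturned 8 mm wire hooks that point to its front. Hook at y = +38: taken by another, fixed spanner; hook at y = -38: free. Each runs forward to x = -36, z = 241 and turns straight up at x = -50. Origin under the base's centre; -x is the front (to the robot at yaw 0), y left
- hook (a point): in the bend of the free hook (stand x = -43, y = -38, z = 242.5 mm), wire axis; the hung spanner's eye centre comes to rest about 12 mm from here
- hook_tip (a point): top of the free hook's upright end (stand x = -50, y = -38, z = 275 mm); the upright part is 8 mm thick and rises 24 mm above the bend
- cup_clear: bystander: clear parts cup, 69 mm across, 34 high, origin under its centre
- screwdriver: bystander: small screwdriver lying on the bench, 169 mm long, 26 wide, 23 high, origin under its middle
- weight_200: bystander: small brass weight standing upright, 25 mm across, 40 high, origin under its centre

How it is judged:
On the way, in this order (a step that is already met when the one before it is completed fails the run):
1. the spanner hangs by its eye on the free hook, let go (distance between spanner_eye and hook below 0.022 m and angle between spanner's own x axis and vertical below 0.9 rad and contact force between spanner and the arm below 0.05 N), for 0.3 s.
2. the cover's rear edge is under the flap, up to the stop, while the flap still lies down (x of cover_rear in the frame of seat_stop above -0.006 m and z of cover_rear in the frame of seat_stop between -0.004 and 0.005 m and value of joint flap below 0.08 rad), for 0.1 s.
At the end, for the whole second after the job is handed in: Cover gripped (over 2 N) and pressed: rear edge under the shut flap (0.03 rad), within 6 mm of the stop, 3 mm of its ledge; front within 2 mm of ledge level, seal down 2.5 mm; centred to 6 mm, square 0.09 rad, level 0.04 rad; spanner hangs on the free hook, untouched (x of cover_rear in the frame of seat_stop above -0.006 m and z of cover_rear in the frame of seat_stop between -0.003 and 0.003 m and z of cover_front in the frame of seat_stop between -0.003 and 0.002 m and y of cover_rear in the frame of seat_stop between -0.006 and 0.006 m and angle between the x axis of cover and the x axis of box, either way round below 0.09 rad and angle between cover's own z axis and vertical below 0.04 rad and value of joint seal above 0.0025 m and value of joint flap below 0.03 rad and contact force between the fingers and cover above 2 N and distance between spanner_eye and hook below 0.022 m and contact force between spanner and the arm below 0.05 N); the arm keeps its last pose, push and grip.
It fails at once if the flap pried up: its front edge lifted by some 9 mm (0.12 rad) (value of joint flap above 0.12 rad).
It fails at once if a bystander moved by more than 25 mm (distance of any of cup_clear, weight_200, screwdriver from where it was at the start of the episode above 0.025 m).
It also fails if it takes over 58 s, if anything falls off the work surface, if the arm or the gripper's body presses on something with over 40 N, if the wrist force passes 120 N, or if a joint passes its speed limit or range.

## Working session

There is one attempt and no reset: what is moved stays moved. The work goes in short steps, Python scripts to look and compute and a tool call to move; the robot and the scene stay as the last step left them, time stands still between calls to the robot, and variables do not carry over. Pictures are saved under pics/ and viewed, at most 10 in all, crops included, and the job is handed in when it is done.

Besides the shell and the picture viewer there is one more tool, called after "Request:" as name(argument=value, ...) on one line, values as JSON. play_rows: Moves the arm, as the interface text tells. Shift numbers are shares of 150 mm and turn numbers shares of 30 degrees, none past 1 either way. Its arguments: {"type":"object","properties":{"series":{"type":"array","items":{"type":"array","items":{"type":"number"}}},"fingers":{"type":"number"},"squeeze":{"type":"number"}},"required":["series"]}

```bash
mkdir -p pics
python3 - <<'E'
from bench import status, vision, job, spotter, r
import cv2,numpy as np
s=status.read_state();print(s['time'],s['ee_pos'],s['eef_rot'],s['width'],r.grasp_offset)
for c in ["scene","top"]:
    im=vision.camera(c);cv2.imwrite(f"pics/{c}0.png",im)
    k=vision.calibration(c);print(c,{a:np.round(b,4).tolist() for a,b in k.items()})
    for n in ["box","flap","seal","cover","cover_grip","spanner","stand","cup_clear","screwdriver","weight_200"]:
        o=spotter.boxes_of(c,n);print(n,[(np.round(d['point'],3).tolist(),round(d['conf'],2)) for d in o[:2]])
print(vision.calibration("wrist"))
print(status.read_state()['time'])
E
```

```text
0.0 [0.19998423 0.59200152 0.40393355] [ 1.62156080e-01  9.86764836e-01 -7.46940453e-04 -8.19495634e-05] 0.08699025412579632 0.1635
scene {'fx': 473.9999, 'fy': 473.9999, 'cx': 280.1162, 'cy': 210.7025, 'rvec': [1.8193, -0.9816, 0.6058], 'tvec': [-0.3835, 0.3348, 0.6553]}
box [([0.498, -0.249, 0.044], 0.66), ([0.706, 0.079, 0.102], 0.56)]
flap [([0.566, -0.238, 0.059], 0.86)]
seal [([0.449, -0.257, 0.063], 0.91)]
cover [([0.49, -0.081, 0.006], 0.76), ([0.492, -0.26, 0.062], 0.25)]
cover_grip [([0.49, -0.082, 0.003], 0.62)]
spanner [([0.491, -0.261, 0.062], 0.86)]
stand [([0.704, 0.076, 0.101], 0.58)]
cup_clear [([0.684, -0.091, 0.019], 0.83), ([0.703, 0.076, 0.101], 0.22)]
screwdriver []
weight_200 [([0.698, -0.197, 0.021], 0.6)]
top {'fx': 398.7784, 'fy': 398.7784, 'cx': 278.9529, 'cy': 208.4547, 'rvec': [2.1304, -2.1588, 0.1789], 'tvec': [-0.0842, 0.5525, 1.0994]}
box [([0.49, -0.257, 0.067], 0.6), ([0.537, -0.239, 0.054], 0.57)]
flap [([0.566, -0.236, 0.066], 0.77), ([0.704, 0.076, 0.017], 0.42)]
seal [([0.447, -0.254, 0.056], 0.57)]
cover [([0.507, -0.078, 0.007], 0.57)]
cover_grip [([0.506, -0.074, 0.002], 0.95)]
spanner [([0.485, -0.261, 0.062], 0.69)]
stand [([0.704, 0.074, 0.011], 0.76)]
cup_clear [([0.685, -0.086, 0.015], 0.83)]
screwdriver [([0.506, -0.076, 0.006], 0.7), ([0.383, -0.161, 0.017], 0.56)]
weight_200 [([0.703, -0.189, 0.025], 0.53)]
{'fx': 335.43445272998406, 'fy': 335.43445272998406, 'cx': 281.98283655705063, 'cy': 206.03099691034703, 'T_tool_cam': array([[ 7.23563884e-05, -9.66311597e-01, -2.57375002e-01,
         7.03919587e-02],
       [ 9.99999932e-01, -2.32787022e-05,  3.68531764e-04,
        -8.83507318e-04],
       [-3.62107874e-04, -2.57375011e-01,  9.66311530e-01,
         2.12688784e-02],
       [ 0.00000000e+00,  0.00000000e+00,  0.00000000e+00,
         1.00000000e+00]])}
1.1
```

View pics/scene0.png

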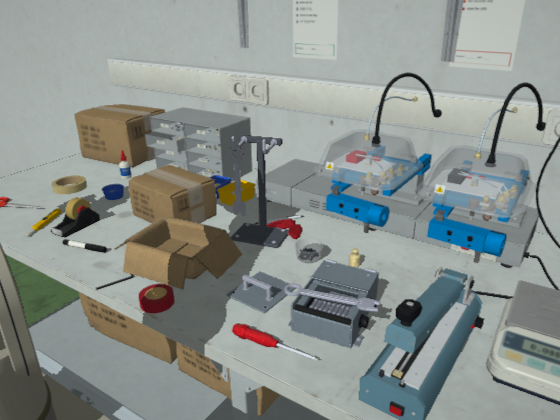

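View pics/top0.png

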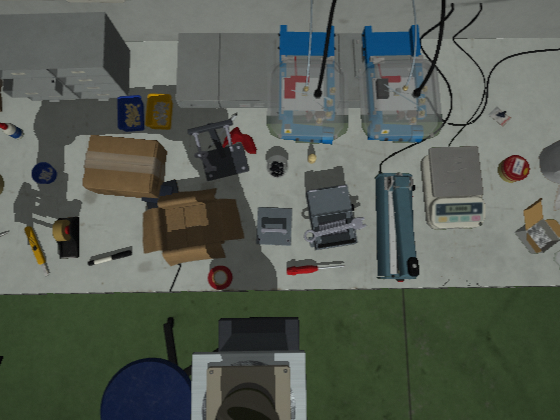

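```bash
cat > h.py <<'E'
from bench import status, vision, job, spotter, r
import cv2,numpy as np
from scipy.spatial.transform import Rotation as Ro
np.set_printoptions(suppress=True,precision=4)
def down(yaw):  # tool pointing down, tool y along world (cos yaw, sin yaw)
    y=np.array([np.cos(yaw),np.sin(yaw),0]);z=np.array([0,0,-1.]);x=np.cross(y,z)
    return Ro.from_matrix(np.c_[x,y,z])
def rel(p0,R0,p1,R1):
    d=R0.inv().apply(np.array(p1)-p0)/0.15; w=(R0.inv()*R1).as_rotvec()/np.radians(30)
    return np.round(np.r_[d,w],3).tolist()
def go(p1,R1,p0=None,R0=None):
    s=status.read_state()
    p0=s['ee_pos'] if p0 is None else p0; R0=Ro.from_quat(s['eef_rot']) if R0 is None else R0
    return rel(p0,R0,p1,R1)
def cam(name,s=None):
    k=vision.calibration(name);K=np.array([[k['fx'],0,k['cx']],[0,k['fy'],k['cy']],[0,0,1]])
    if name=='wrist':
        T=np.eye(4);T[:3,:3]=Ro.from_quat(s['eef_rot']).as_matrix();T[:3,3]=s['ee_pos'];T=np.linalg.inv(T@k['T_tool_cam'])
    else:
        T=np.eye(4);T[:3,:3]=Ro.from_rotvec(k['rvec']).as_matrix();T[:3,3]=k['tvec']
    return K,T
def proj(c,P):
    K,T=c;q=(K@(T[:3,:3]@np.atleast_2d(P).T+T[:3,3:])).T;return q[:,:2]/q[:,2:]
def onz(c,uv,z):
    K,T=c;R=T[:3,:3];o=-R.T@T[:3,3];uv=np.atleast_2d(uv)
    d=(R.T@np.linalg.inv(K)@np.c_[uv,np.ones(len(uv))].T).T
    return o+d*((z-o[2])/d[:,2:])
def tri(cs,uvs):
    A=[]
    for (K,T),(u,v) in zip(cs,uvs):
        P=K@T[:3];A+=[u*P[2]-P[0],v*P[2]-P[1]]
    x=np.linalg.svd(np.array(A))[2][-1];return x[:3]/x[3]
E
python3 - <<'E'
from h import *
s=status.read_state();p=s['ee_pos'];R=Ro.from_quat(s['eef_rot'])
for t in [(.3,.35,.42),(.38,.12,.44),(.46,-.06,.46),(.44,-.17,.46)]:
    print(rel(p,R,t,R));p=np.array(t)
print('turn',rel(p,R,p,down(np.pi/2)),rel(p,R,p,down(-np.pi/2)),R.as_matrix())
E
```

```text
[-1.148, -1.316, -0.102, 0.0, 0.0, 0.0]
[-0.996, -1.282, -0.134, 0.0, 0.0, 0.0]
[-0.889, -0.966, -0.133, 0.0, 0.0, 0.0]
[-0.108, -0.737, -0.0, 0.0, 0.0, 0.0]
turn [0.0, 0.0, 0.0, 0.0, -0.0, -0.622] [0.0, 0.0, 0.0, -0.0, -0.0, 5.378] [[-0.9474  0.32    0.    ]
 [ 0.32    0.9474  0.0001]
 [ 0.      0.0001 -1.    ]]
```

Request:
play_rows(series=[[-0.85,-1,-0.1,0,0,0],[-0.85,-1,-0.1,0,0,0],[-0.85,-1,-0.1,0,0,0],[-0.85,-1,-0.1,0,0,0]])

```text
time: 1.5
ee_pos: [0.2734, 0.4071, 0.42]
eef_rot: [0.162, 0.987, 0.0, 0.0]
ft_force: [1.0, -0.2, 0.6]
width: 0.0868
grip_force: 0.0
```

Request:
play_rows(series=[[-0.8,-1,-0.1,0,0,0],[-0.8,-1,-0.1,0,0,0],[-0.8,-1,-0.1,0,0,0],[-0.8,-1,-0.1,0,0,0]])

```text
time: 1.9
ee_pos: [0.339, 0.226, 0.4352]
eef_rot: [0.163, 0.987, 0.001, 0.0]
ft_force: [0.7, 0.5, 0.8]
width: 0.0869
grip_force: 0.0
```

Request:
play_rows(series=[[-0.75,-1,-0.1,0,0,0],[-0.75,-1,-0.1,0,0,0],[-0.75,-1,-0.1,0,0,0],[-0.75,-1,-0.1,0,0,0]])

```text
time: 2.3
ee_pos: [0.3974, 0.0474, 0.4503]
eef_rot: [0.163, 0.987, 0.001, 0.0]
ft_force: [0.1, 0.2, 0.6]
width: 0.0873
grip_force: 0.0
```

Request:
play_rows(series=[[-0.5,-1,0,0,0,-0.2],[-0.7,-1,0,0,0,-0.5],[-0.7,-1,0,0,0,-0.62],[-0.7,-1,0,0,0,-0.62],[-0.7,-1,0,0,0,-0.62]])

```text
time: 2.8
ee_pos: [0.4487, -0.1305, 0.4502]
eef_rot: [0.004, 1.0, -0.001, 0.001]
ft_force: [0.2, 0.2, -1.0]
width: 0.0867
grip_force: 0.0
```

Run:
```python
from h import *
s=status.read_state();im=vision.camera("wrist");cv2.imwrite("pics/w0.png",im)
c=cam('wrist',s);print(s['ee_pos'])
for n in ["box","flap","seal","cover","cover_grip","spanner","spanner_eye","stand","hook_tip","cup_clear","screwdriver","weight_200"]:
    o=spotter.boxes_of("wrist",n);print(n,[(np.round(d['point'],3).tolist(),round(d['conf'],2)) for d in o[:2]])
t=cv2.imread("pics/top0.png")[140:260,240:400];sc=cv2.imread("pics/scene0.png")[250:355,220:390]
a=cv2.resize(t,(480,360),interpolation=cv2.INTER_CUBIC)
im2=np.zeros((600,800,3),np.uint8);im2[:420,:560]=im
cv2.imwrite("pics/w0v.png",cv2.resize(im,(800,600),interpolation=cv2.INTER_CUBIC))
```

```text
[ 0.4487 -0.1305  0.4502]
box [([0.492, -0.238, 0.045], 0.92)]
flap [([0.547, -0.214, 0.062], 0.69), ([0.488, -0.255, 0.069], 0.25)]
seal [([0.452, -0.243, 0.056], 0.76)]
cover [([0.497, -0.08, 0.004], 0.7)]
cover_grip [([0.5, -0.075, 0.011], 0.64), ([0.452, -0.248, 0.053], 0.33)]
spanner [([0.488, -0.258, 0.067], 0.78), ([0.656, -0.093, 0.017], 0.19)]
spanner_eye [([0.492, -0.255, 0.066], 0.77)]
stand [([0.671, 0.012, 0.011], 0.59)]
hook_tip [([0.676, 0.013, 0.009], 0.67)]
cup_clear [([0.653, -0.094, 0.013], 0.69)]
screwdriver [([0.384, -0.161, 0.021], 0.83), ([0.544, -0.208, 0.064], 0.69)]
weight_200 []
```

View pics/w0v.png

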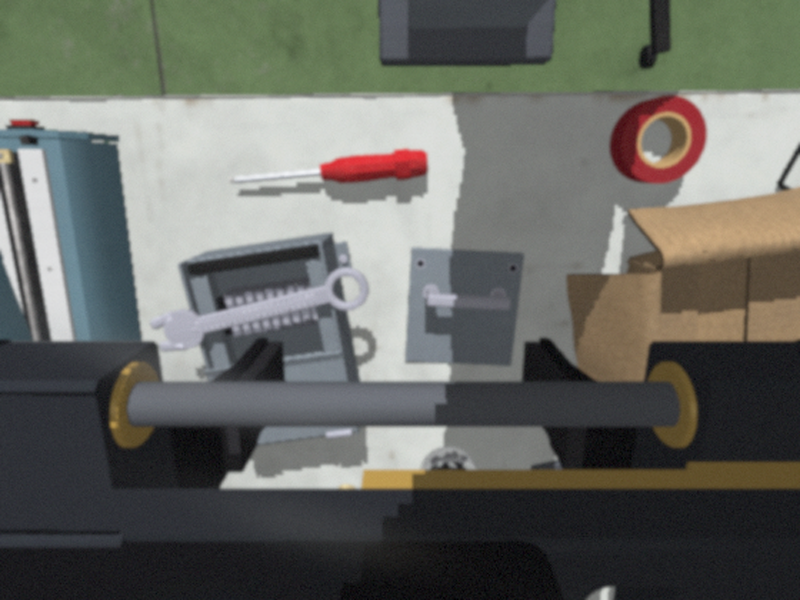

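Request:
play_rows(series=[[-1,0.8,-0.5,0,0,0],[-1,0.8,-0.5,0,0,0],[-1,0.8,-0.5,0,0,0],[-1,0.8,-0.5,0,0,0],[-1,0.8,-0.5,0,0,0]])

```text
time: 3.95
ee_pos: [0.6022, 0.0012, 0.5239]
eef_rot: [-0.003, 1.0, -0.001, -0.0]
ft_force: [-1.0, 0.0, -0.5]
width: 0.0868
grip_force: 0.0
```

Run:
```python
from h import *
s0=dict(ee_pos=np.array([.4487,-.1305,.4502]),eef_rot=[.004,1,-.001,.001])
c=cam('wrist',s0);V=lambda *a:np.array(a)/1.42857
print('eye',onz(c,V(347,288),.063),'mid jaw',onz(c,V(180,328),.063))
print('box front corners',onz(c,[V(333,235),V(182,262)],.060))
print('cover corners',onz(c,[V(414,248),V(523,254),V(406,362),V(512,366)],.004))
print('handle',onz(c,[V(428,297),V(507,300)],.036))
s=status.read_state();im=vision.camera("wrist");print(s['ee_pos'],s['eef_rot'],s['joint_positions'])
cv2.imwrite("pics/w1.png",im);np.savez('w1.npz',**{k:s[k] for k in('ee_pos','eef_rot')})
cv2.imwrite("pics/w1v.png",cv2.resize(im,(800,600),interpolation=cv2.INTER_CUBIC))
```

```text
eye [[ 0.4708 -0.1761  0.063 ]] mid jaw [[ 0.5031 -0.312   0.063 ]]
box front corners [[ 0.4293 -0.1856  0.06  ]
 [ 0.4496 -0.3049  0.06  ]]
cover corners [[ 0.4493 -0.122   0.004 ]
 [ 0.4555 -0.0242  0.004 ]
 [ 0.559  -0.1298  0.004 ]
 [ 0.5639 -0.0285  0.004 ]]
handle [[ 0.4861 -0.1108  0.036 ]
 [ 0.4892 -0.0436  0.036 ]]
[0.6022 0.0012 0.5239] [-0.0034  1.     -0.0008 -0.0003] [-0.7089  0.3061  0.8295  1.3555 -0.2224  1.5762  1.6732]
```

View pics/w1v.png

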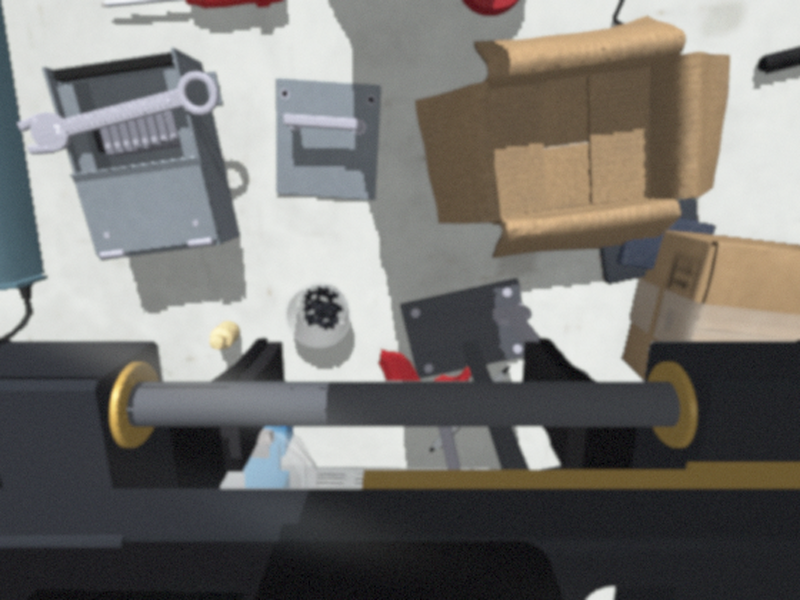

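```bash
cat > fit.py <<'E'
from h import *
from scipy.optimize import least_squares
s0=dict(ee_pos=np.array([.4487,-.1305,.4502]),eef_rot=[.004,1,-.001,.001]);c0=cam('wrist',s0)
d=np.load('w1.npz');c1=cam('wrist',dict(d))
V=lambda *a:np.array(a)/1.42857
def tf(q,P):
    c,s=np.cos(q[2]),np.sin(q[2]);P=np.atleast_2d(P);return np.c_[q[0]+c*P[:,0]-s*P[:,1],q[1]+s*P[:,0]+c*P[:,1],P[:,2]+(q[3] if len(q)>3 else 0)]
def fit(q0,obs):
    f=lambda q:np.concatenate([(proj(c,tf(q,p))[0]-uv) for c,uv,p in obs])
    o=least_squares(f,q0,loss='soft_l1');print(o.x,'yaw deg',np.degrees(o.x[2]),'resid',np.round(f(o.x),1));return o.x
E
python3 - <<'E'
from fit import *
st=fit([.7,.07,.2],[(c1,V(402,302),(-.045,-.065,.008)),(c1,V(518,279),(-.045,.065,.008)),(c1,V(418,378),(.045,-.065,.008))])
A=[(c0,V(333,235),(-.085,.058,.06)),(c0,V(182,262),(-.085,-.058,.06)),
(c1,V(175,50),(-.085,.058,.06)),(c1,V(45,69),(-.085,-.058,.06)),(c1,V(101,259),(.085,-.058,.0615)),(c1,V(219,243),(.08,.058,.0615)),(c1,V(75,176),(.0045,-.058,.0645)),(c1,V(198,158),(.0045,.058,.0645))]
bx=fit([.51,-.24,.15],A); bx4=fit([.51,-.24,.15,0],A)
C=[(c1,V(*u),p) for u,p in [((277,79),(-.055,-.051,.004)),((380,86),(-.055,.051,.004)),((277,197),(.055,-.051,.004)),((377,200),(.055,.051,.004))]]+[(c0,V(*u),p) for u,p in [((414,248),(-.055,-.051,.004)),((523,254),(-.055,.051,.004)),((406,362),(.055,-.051,.004)),((512,366),(.055,.051,.004))]]
cv=fit([.5,-.08,0],C);fit([.5,-.08,0,0],C)
print('eye tri',tri([c0,c1],[V(347,288),V(199,93)]),'jaw',tri([c0,c1],[V(180,328),V(45,133)]))
print('handle bar centre tri',tri([c0,c1],[V(467,299),V(323,122)]))
P=tf(st,[(-.05,-.038,.275),(-.043,-.038,.2425),(0,-.038,.24),(-.05,.038,.275)]);print(P[0])
out=[]
for n in("scene","top"):
    c=cam(n);im=cv2.resize(cv2.imread(f"pics/{n}0.png"),None,fx=4,fy=4,interpolation=cv2.INTER_CUBIC)
    uv=proj(c,P);print(n,uv.round(1).tolist())
    for i,(u,v) in enumerate(uv): cv2.drawMarker(im,(int(u*4+2),int(v*4+2)),[(0,0,255),(0,255,0),(255,0,0),(0,255,255)][i],0,14,1)
    u,v=(uv.mean(0)*4).astype(int);out.append(im[max(v-200,0):v+200,u-190:u+190])
cv2.imwrite("pics/hk.png",np.hstack(out))
E
```

```text
[0.7024 0.0713 0.2127] yaw deg 12.186990149959904 resid [-0.7  0.4  2.2 -0.4 -0.4  0.1]
[ 0.5282 -0.2368  0.1279] yaw deg 7.3285886787613155 resid [-3.8  6.4 -0.1  1.4  2.4 -1.1 -0.  -1.6 -0.5  2.4  1.1 -0.5 -1.6 -1.
  1.8  0.1]
[ 0.528  -0.2406  0.1305 -0.007 ] yaw deg 7.476819897691851 resid [-6.4  5.2 -0.8  0.2  1.7  0.   0.8 -0.5  0.   1.3  0.3 -1.6 -0.9 -1.2
  1.  -0.1]
[ 0.5076 -0.0758 -0.0509] yaw deg -2.9187278609131777 resid [-1.1 -0.4  0.9 -0.7 -0.4 -1.5 -0.5  0.5 -1.5  0.6  1.7 -0.2  0.3  0.6
  0.6  0.8]
[ 0.508  -0.0759 -0.0501 -0.0038] yaw deg -2.8691942920685305 resid [-0.5  0.5  0.9  0.1  0.3 -1.3 -0.4  0.6 -1.7  0.4  0.8 -0.4  0.2 -0.2
 -0.1 -0. ]
eye tri [ 0.4714 -0.1763  0.0606] jaw [ 0.5044 -0.314   0.0605]
handle bar centre tri [ 0.4911 -0.0761  0.0251]
[0.6615 0.0236 0.275 ]
scene [[262.4, 138.7], [264.1, 151.9], [271.4, 147.4], [231.5, 135.5]]
top [[229.9, 147.0], [230.8, 148.4], [227.3, 132.2], [197.9, 154.0]]
```

View pics/hk.png

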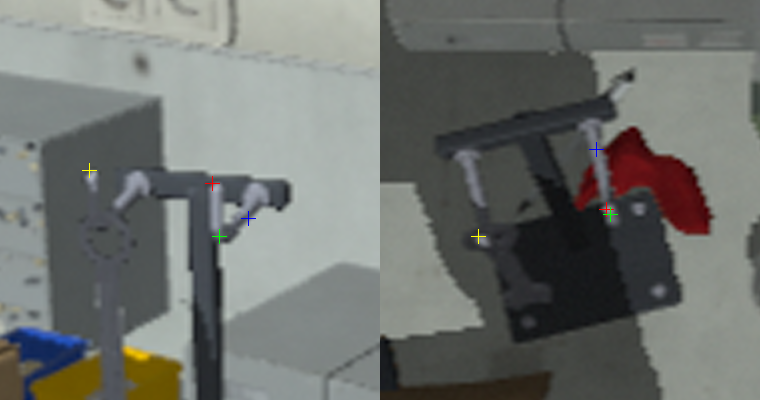

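Request:
play_rows(series=[[0.1,-0.25,0.15,0,0,0.28],[0.2,-0.5,0.3,0,0,0.55],[0.3,-0.75,0.4,0,0,0.8],[0.4,-0.9,0.4,0,0,1],[0.4,-0.9,0.4,0,0,1]], fingers=-0.17)

```text
time: 4.5
ee_pos: [0.5353, -0.1455, 0.4646]
eef_rot: [0.265, 0.964, 0.0, -0.0]
ft_force: [-0.5, -0.5, 0.8]
width: 0.0548
grip_force: 0.0
```

Run:
```python
from h import *
print(status.read_state()['joint_positions'])
print(go((.4882,-.2463,.36),down(np.radians(13.5))))
```

```text
[-0.6612  0.204   0.9873  1.5968 -0.1722  1.434   1.3751]
[-0.074, -0.738, 0.697, 0.0, -0.002, 1.526]
```

Request:
play_rows(series=[[-0.02,-0.2,0.2,0,0,0.28],[-0.04,-0.4,0.4,0,0,0.55],[-0.06,-0.6,0.6,0,0,0.8],[-0.07,-0.74,0.7,0,0,1],[-0.07,-0.74,0.7,0,0,1]])

```text
time: 5.0
ee_pos: [0.4894, -0.2438, 0.3579]
eef_rot: [0.503, 0.864, -0.001, -0.002]
ft_force: [-0.1, 0.2, 1.0]
width: 0.0364
grip_force: 0.0
```

Run:
```python
from h import *
s=status.read_state();print(s['joint_positions'])
print(go((.4882,-.2463,.36),down(np.radians(13.5))))
```

```text
[-0.5245  0.3123  1.0814  1.7751 -0.2904  1.2326  1.1512]
[-0.01, -0.015, -0.014, -0.005, -0.003, 0.535]
```

Request:
play_rows(series=[[-0.01,-0.015,0,0,0,0.28],[-0.01,-0.015,0.2,0,0,0.53],[-0.01,-0.015,0.5,0,0,0.53],[-0.01,-0.015,0.6,0,0,0.53]])

```text
time: 5.4
ee_pos: [0.4904, -0.2422, 0.2669]
eef_rot: [0.614, 0.789, -0.0, -0.002]
ft_force: [-0.7, 0.0, 1.0]
width: 0.036
grip_force: 0.0
```

Run:
```python
from h import *
s=status.read_state();print(go((.4882,-.2463,.2285),down(np.radians(13.5))))
im=vision.camera("wrist");cv2.imwrite("pics/w2v.png",im)
print([(d['point'],d['conf']) for d in spotter.boxes_of('wrist','spanner')])
c=cam('wrist',s);u=np.array([-.233,.9725,0]);e=np.array([.4714,-.1763,.063])
print('pred eye/grip/jaw px',proj(c,[e,e-.072*u,e-.15*u]).round().tolist())
```

```text
[-0.024, -0.02, 0.256, -0.006, -0.005, 0.025]
[([0.4797, -0.2081, 0.0691], 0.93)]
pred eye/grip/jaw px [[280.0, 120.0], [279.0, 247.0], [277.0, 361.0]]
```

View pics/w2v.png

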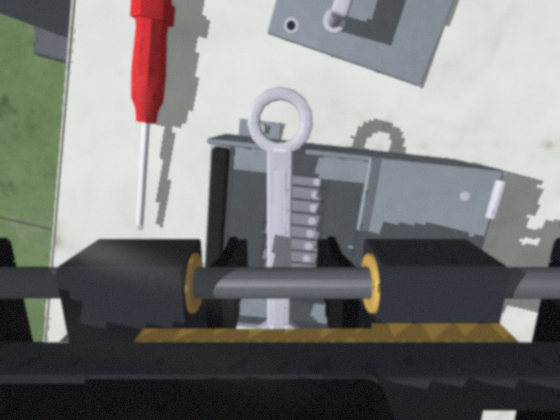

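Request:
play_rows(series=[[-0.02,-0.02,0.15,0,0,0.02],[-0.02,-0.02,0.25,0,0,0.02],[-0.02,-0.02,0.25,0,0,0.02]])

```text
time: 5.8
ee_pos: [0.4886, -0.2472, 0.2319]
eef_rot: [0.619, 0.785, -0.0, -0.001]
ft_force: [-1.0, -0.1, -1.1]
width: 0.0359
grip_force: 0.0
```

Request:
play_rows(series=[[0,0,0,0,0,0],[0,0,0,0,0,0],[0,0,0,0,0,0],[0,0,0,0,0,0]], fingers=-1, squeeze=40)

```text
time: 6.2
ee_pos: [0.4889, -0.2476, 0.2328]
eef_rot: [0.619, 0.785, 0.0, 0.0]
ft_force: [0.1, -0.2, 4.3]
width: 0.0133
grip_force: 40.0
```

Request:
play_rows(series=[[0,0,-0.3,0,0,0],[0,0,-0.6,0,0,0],[0,0,-0.9,0,0,0],[0,0,-1,0,0,0],[0,0,-1,0,0,0]])

```text
time: 6.7
ee_pos: [0.489, -0.2479, 0.384]
eef_rot: [0.619, 0.785, 0.001, 0.001]
ft_force: [0.1, 0.6, -2.1]
width: 0.0133
grip_force: 40.0
```

Run:
```python
from h import *
s=status.read_state();im=vision.camera("wrist");cv2.imwrite("pics/w3.png",im)
c=cam('wrist',s);R=Ro.from_quat(s['eef_rot']);print(s['ee_pos'],s['joint_positions'])
from h import *
cv2.imwrite("pics/w3v.png",cv2.resize(im[:340],None,fx=1.4,fy=1.4))
for z in(-.003,0): print(proj(c,[s['ee_pos']+R.apply([-k,0,.1635+z]) for k in(.072,-.072)]).round(1).tolist())
```

```text
[ 0.489  -0.2479  0.384 ] [-0.5822  0.315   1.1694  1.7418 -0.304   1.283   0.8916]
[[283.1, 404.2], [283.5, 110.5]]
[[283.1, 399.4], [283.4, 110.6]]
```

View pics/w3v.png

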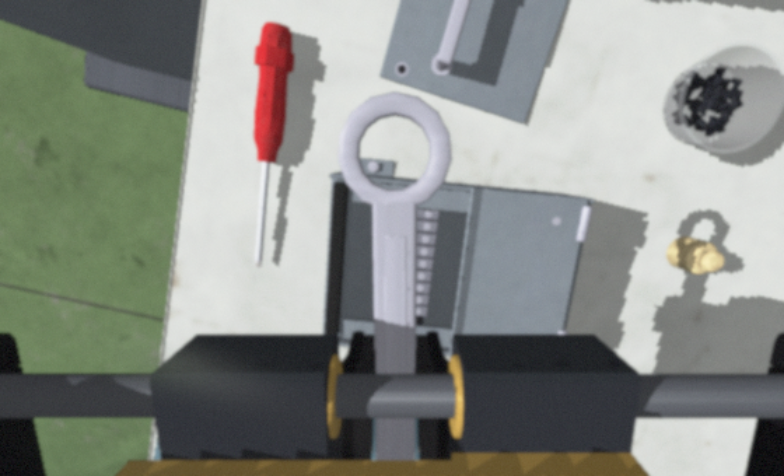

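Run:
```python
from h import *
s=status.read_state();p=s['ee_pos'];R=Ro.from_quat(s['eef_rot'])
for t,y in [((.50,-.20,.48),-16.5),((.52,-.10,.48),-46),((.575,.002,.475),-70),((.5897,.0081,.472),-77.8)]:
    R1=down(np.radians(y));print(rel(p,R,t,R1));p,R=np.array(t),R1
```

```text
[0.29, 0.148, -0.652, 0.002, -0.001, 0.999]
[0.677, -0.062, 0.0, 0.0, 0.0, 0.983]
[0.736, -0.234, 0.033, 0.0, 0.0, 0.8]
[0.106, -0.005, 0.02, 0.0, 0.0, 0.26]
```

Request:
play_rows(series=[[0.05,0.03,-0.25,0,0,0.25],[0.12,0.07,-0.5,0,0,0.5],[0.2,0.11,-0.65,0,0,0.75],[0.29,0.15,-0.65,0,0,1],[0.29,0.15,-0.65,0,0,1]])

```text
time: 7.25
ee_pos: [0.5012, -0.1977, 0.4782]
eef_rot: [0.801, 0.598, -0.0, -0.001]
ft_force: [-0.2, -0.6, -0.7]
width: 0.0134
grip_force: 40.0
```

Request:
play_rows(series=[[0.15,-0.02,0,0,0,0.25],[0.35,-0.03,0,0,0,0.5],[0.5,-0.05,0,0,0,0.75],[0.68,-0.06,0,0,0,0.98],[0.68,-0.06,0,0,0,0.98]])

```text
time: 7.75
ee_pos: [0.5216, -0.0959, 0.4778]
eef_rot: [0.926, 0.378, -0.001, -0.001]
ft_force: [-0.7, 0.0, -0.9]
width: 0.0132
grip_force: 40.0
```

Request:
play_rows(series=[[0.2,-0.06,0,0,0,0.25],[0.4,-0.12,0,0,0,0.5],[0.6,-0.18,0,0,0,0.7],[0.72,-0.23,0,0,0,0.8],[0.72,-0.23,0,0,0,0.8]])

```text
time: 8.25
ee_pos: [0.5755, 0.0026, 0.4774]
eef_rot: [0.984, 0.177, -0.002, 0.001]
ft_force: [-1.0, -0.1, -1.7]
width: 0.0133
grip_force: 40.0
```

Run:
```python
from h import *
s=status.read_state();im=vision.camera("wrist")
c=cam('wrist',s);R=Ro.from_quat(s['eef_rot']);print(s['ee_pos'],s['joint_positions'])
print('eye',s['ee_pos']+R.apply([.0735,-.0005,.169]))
print('tip px',proj(c,[(.6615,.0236,.275)]),'go',go((.5897,.0081,.472),down(np.radians(-77.8))))
cv2.imwrite("pics/w4.png",im);cv2.imwrite("pics/w4v.png",im[:340])
```

```text
[0.5755 0.0026 0.4774] [-1.0518  0.4021  1.2894  1.5255 -0.3838  1.5063 -0.9726]
eye [0.6437 0.0284 0.3081]
tip px [[301.1557  77.6785]] go [0.111, -0.013, 0.039, 0.002, 0.006, 0.271]
```

View pics/w4v.png

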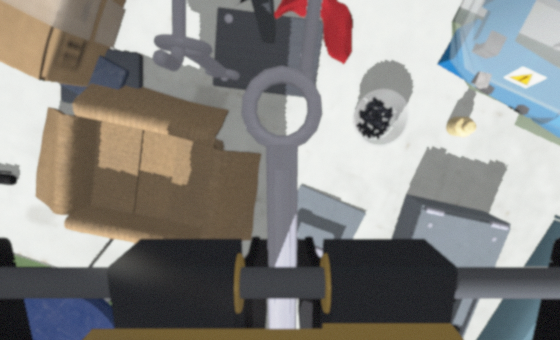

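Request:
play_rows(series=[[0.05,-0.01,0.02,0,0,0.14],[0.11,-0.013,0.04,0,0,0.27],[0.11,-0.013,0.04,0,0,0.27],[0.11,-0.013,0.04,0,0,0.27]])

```text
time: 8.7
ee_pos: [0.5889, 0.0059, 0.4733]
eef_rot: [0.994, 0.105, -0.0, 0.0]
ft_force: [-0.7, -0.1, -1.1]
width: 0.0133
grip_force: 40.0
```

Run:
```python
from h import *
s=status.read_state();im=vision.camera("wrist")
c=cam('wrist',s);R=Ro.from_quat(s['eef_rot'])
e=s['ee_pos']+R.apply([.0735,-.0005,.169]);print('eye',e,proj(c,[e]))
print('tip px',proj(c,[(.6615,.0236,.275),(.6615,.0236,.25)]))
sc=vision.camera("scene");a=cv2.resize(im[20:200,180:400],None,fx=2,fy=2);b=cv2.resize(sc[100:180,220:320],(450,360),interpolation=cv2.INTER_CUBIC)
cv2.imwrite("pics/w5.png",im);cv2.imwrite("pics/w5v.png",np.hstack([a[:,60:410],b]))
```

```text
eye [0.6605 0.0216 0.3042] [[279.3158 107.2655]]
tip px [[276.3975 105.8964]
 [277.0986 107.1732]]
```

View pics/w5v.png

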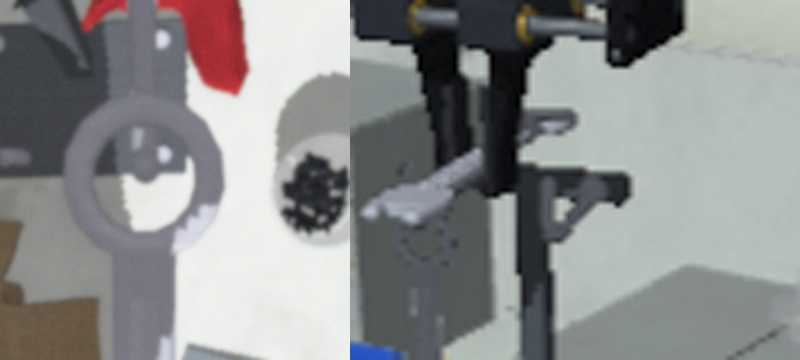

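Request:
play_rows(series=[[0.018,0.007,0,0,0,0],[0.018,0.007,0.1,0,0,0],[0.018,0.007,0.2,0,0,0],[0.018,0.007,0.28,0,0,0],[0.018,0.007,0.34,0,0,0]])

```text
time: 9.3
ee_pos: [0.5919, 0.0073, 0.4209]
eef_rot: [0.995, 0.104, -0.001, -0.0]
ft_force: [0.6, -0.2, -1.3]
width: 0.0134
grip_force: 40.0
```

Run:
```python
from h import *
s=status.read_state();R=Ro.from_quat(s['eef_rot']);p=s['ee_pos'];print(p,s['ft_force'])
l=np.array([.0735,-.0005,.169]);e=p+R.apply(l);print('eye',e)
yax=R.apply([0,1,0])
for a in(15,30,45):
    for sg in(-1,1):
        R1=R*Ro.from_rotvec([0,sg*np.radians(a),0]);p1=e-R1.apply(l);print(sg*a,p1,rel(p,R,p1,R1),'tool x z',R1.apply([1,0,0])[2])
```

```text
[0.5919 0.0073 0.4209] [ 0.6014 -0.2041 -1.2735]
eye [0.6634 0.023  0.2518]
-15 [0.6372 0.0169 0.4341] [0.308, -0.0, -0.088, -0.0, -0.5, -0.0] tool x z -0.26029523331640425
15 [ 0.5515 -0.0012  0.3962] [-0.275, -0.0, 0.165, -0.0, 0.5, -0.0] tool x z 0.25734222155840697
-30 [0.6842 0.0268 0.4349] [0.629, -0.0, -0.094, 0.0, -1.0, -0.0] tool x z -0.5013231852737445
30 [ 0.5188 -0.0081  0.3616] [-0.498, -0.0, 0.396, -0.0, 1.0, 0.0] tool x z 0.49867558736250034
-45 [0.7299 0.0365 0.4232] [0.94, -0.0, -0.016, -0.0, -1.5, 0.0] tool x z -0.7081867906304145
45 [ 0.4959 -0.013   0.3196] [-0.653, -0.0, 0.676, 0.0, 1.5, -0.0] tool x z 0.7060250359882121
```

Request:
play_rows(series=[[-0.13,0,0.06,0,0.25,0],[-0.275,0,0.165,0,0.5,0],[-0.39,0,0.28,0,0.75,0],[-0.498,0,0.396,0,1,0],[-0.498,0,0.396,0,1,0]])

```text
time: 9.8
ee_pos: [0.5194, -0.0073, 0.3639]
eef_rot: [0.96, 0.101, 0.258, -0.028]
ft_force: [-0.0, -3.4, -4.6]
width: 0.0131
grip_force: 40.0
```

Run:
```python
from h import *
s=status.read_state();R=Ro.from_quat(s['eef_rot']);print(s['ee_pos'],s['ft_force'],'eye',s['ee_pos']+R.apply([.0735,-.0005,.169]))
sc=vision.camera("scene");cv2.imwrite("pics/s6v.png",cv2.resize(sc[80:240,180:340],(600,600),interpolation=cv2.INTER_CUBIC))
```

```text
[ 0.5194 -0.0073  0.3639] [-0.0457 -3.3874 -4.602 ] eye [0.6643 0.0242 0.2545]
```

View pics/s6v.png

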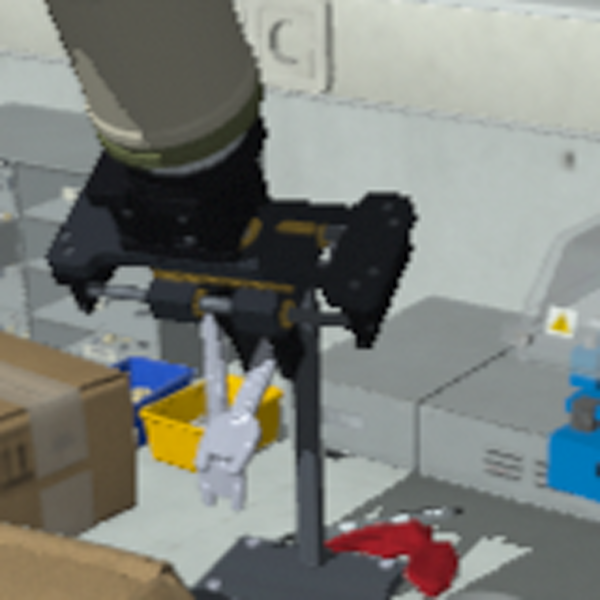

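Request:
play_rows(series=[[0,0,0,0,0,0],[0,0,0,0,0,0],[0,0,0,0,0,0],[0,0,0,0,0,0]], fingers=-0.3)

```text
time: 10.25
ee_pos: [0.52, -0.0084, 0.3638]
eef_rot: [0.962, 0.1, 0.254, -0.024]
ft_force: [0.1, 0.4, 0.9]
width: 0.0293
grip_force: 0.0
```

Request:
play_rows(series=[[0,0,-0.2,0,0,0],[0,0,-0.4,0,0,0],[0,0,-0.6,0,0,0],[0,0,-0.8,0,0,0],[0,0,-0.8,0,0,0]])

```text
time: 10.75
ee_pos: [0.4614, -0.021, 0.4709]
eef_rot: [0.961, 0.099, 0.256, -0.026]
ft_force: [0.5, -0.7, 0.0]
width: 0.0307
grip_force: 0.0
```

Run:
```python
from h import *
s=status.read_state();R=Ro.from_quat(s['eef_rot']);print(s['ee_pos'],s['ft_force'],s['joint_positions'])
for n in("scene","top","wrist"):
    im=vision.camera(n);cv2.imwrite(f"pics/{n}7.png",im)
    print(n,[(np.round(d['point'],3).tolist(),round(d['conf'],2)) for d in spotter.boxes_of(n,"spanner")])
    for d in spotter.regions_of(n,"spanner"):
        v,u=np.where(d['pixels']);print('  ',round(d['conf'],2),len(u),u.min(),u.max(),v.min(),v.max(),u.mean().round(),v.mean().round())
h=np.array([.6684-.002,.0252-.003,.2425])
print(proj(cam('scene'),[h+(0,0,z) for z in(0,-.01,-.084,-.17)]).round())
```

```text
[ 0.4614 -0.021   0.4709] [ 0.4898 -0.6927  0.0298] [-0.9957 -0.4573  0.7349  1.9971  0.3799  0.9833 -1.7278]
scene [([0.624, 0.011, 0.163], 0.71)]
   0.71 561 249 270 149 224 259.0 190.0
top [([0.672, 0.021, 0.243], 0.37)]
   0.48 79 307 315 153 163 311.0 158.0
wrist [([0.684, 0.035, 0.242], 0.69)]
   0.88 524 258 296 72 109 277.0 92.0
[[265. 152.]
 [265. 157.]
 [266. 187.]
 [266. 220.]]
```

Run:
```python
from h import *
s=status.read_state();p=s['ee_pos'];R=Ro.from_quat(s['eef_rot'])
for t,y in [((.47,-.07,.50),-77.8),((.5,-.16,.52),-48),((.52,-.25,.52),-20),((.52,-.30,.52),0)]:
    R1=down(np.radians(y));print(rel(p,R,t,R1));p,R=np.array(t),R1
```

```text
[0.099, 0.337, -0.196, 0.004, -0.985, -0.009]
[0.069, 0.629, -0.133, 0.0, 0.0, -0.993]
[-0.302, 0.535, 0.0, 0.0, 0.0, -0.933]
[-0.313, 0.114, 0.0, 0.0, 0.0, -0.667]
```

Request:
play_rows(series=[[0.03,0.08,-0.05,0,-0.25,0],[0.05,0.17,-0.1,0,-0.5,0],[0.08,0.25,-0.15,0,-0.75,0],[0.1,0.34,-0.2,0,-0.985,-0.01],[0.1,0.34,-0.2,0,-0.985,-0.01]])

```text
time: 11.7
ee_pos: [0.4707, -0.0711, 0.5019]
eef_rot: [0.994, 0.105, -0.0, 0.002]
ft_force: [0.8, -0.1, 0.2]
width: 0.0306
grip_force: 0.0
```

Request:
play_rows(series=[[0.02,0.15,-0.03,0,0,-0.25],[0.03,0.3,-0.06,0,0,-0.5],[0.05,0.45,-0.1,0,0,-0.75],[0.07,0.63,-0.13,0,0,-1],[0.07,0.63,-0.13,0,0,-1]])

```text
time: 12.2
ee_pos: [0.5007, -0.1612, 0.5202]
eef_rot: [0.932, 0.362, 0.002, 0.002]
ft_force: [-1.2, 0.4, 0.7]
width: 0.0303
grip_force: 0.0
```

Request:
play_rows(series=[[-0.08,0.13,0,0,0,-0.25],[-0.15,0.27,0,0,0,-0.5],[-0.23,0.4,0,0,0,-0.75],[-0.3,0.53,0,0,0,-0.93],[-0.3,0.53,0,0,0,-0.93]])

```text
time: 12.7
ee_pos: [0.5192, -0.253, 0.5199]
eef_rot: [0.82, 0.573, 0.0, 0.002]
ft_force: [-0.4, 0.2, -0.5]
width: 0.0309
grip_force: 0.0
```

Request:
play_rows(series=[[-0.1,0.04,0,0,0,-0.25],[-0.2,0.08,0,0,0,-0.5],[-0.31,0.11,0,0,0,-0.67],[-0.31,0.11,0,0,0,-0.67],[-0.31,0.11,0,0,0,-0.67]])

```text
time: 13.2
ee_pos: [0.5197, -0.2986, 0.5207]
eef_rot: [0.707, 0.707, 0.001, 0.001]
ft_force: [-0.2, 0.5, -0.1]
width: 0.0305
grip_force: 0.0
```

Run:
```python
from h import *
s=status.read_state();im=vision.camera("wrist");cv2.imwrite("pics/w8.png",im);print(s['ee_pos'],s['eef_rot'],s['joint_positions'])
np.savez('w8.npz',**{k:s[k] for k in('ee_pos','eef_rot')})
M={}
for n in("box","flap","seal","cover","cover_grip"):
    for d in spotter.regions_of("wrist",n)[:2]:
        m=d['pixels'].astype(np.uint8);M.setdefault(n,m)
        cs,_=cv2.findContours(m,0,2);q=max(cs,key=cv2.contourArea);print(n,round(d['conf'],2),m.sum(),cv2.boundingRect(q),np.round(cv2.boxPoints(cv2.minAreaRect(q))).tolist())
np.savez('m8.npz',**M)
for n in("scene",):
    im=vision.camera(n);cv2.imwrite(f"pics/{n}8.png",im)
    for d in spotter.regions_of(n,"spanner"):
        v,u=np.where(d['pixels']);print('sp  ',round(d['conf'],2),len(u),u.min(),u.max(),v.min(),v.max(),np.polyfit(v,u,1))
```

```text
[ 0.5197 -0.2986  0.5207] [0.7072 0.707  0.0006 0.0013] [-0.3304  0.3567  1.05    1.3773 -0.3086  1.5777  0.6877]
box 0.64 12400 (216, 70, 139, 112) [[214.0, 83.0], [346.0, 67.0], [359.0, 170.0], [226.0, 186.0]]
flap 0.56 5519 (284, 69, 68, 102) [[283.0, 76.0], [344.0, 69.0], [355.0, 163.0], [295.0, 171.0]]
seal 0.69 631 (217, 94, 21, 81) [[216.0, 94.0], [224.0, 93.0], [238.0, 173.0], [230.0, 175.0]]
cover 0.77 3381 (229, 0, 85, 43) [[229.0, 0.0], [313.0, 0.0], [313.0, 42.0], [229.0, 42.0]]
cover 0.66 12685 (213, 69, 144, 113) [[212.0, 82.0], [348.0, 68.0], [359.0, 172.0], [223.0, 186.0]]
cover_grip 0.72 3331 (229, 0, 84, 43) [[229.0, 0.0], [312.0, 0.0], [312.0, 42.0], [229.0, 42.0]]
cover_grip 0.52 12424 (214, 69, 142, 112) [[213.0, 83.0], [347.0, 69.0], [358.0, 170.0], [224.0, 185.0]]
sp   0.81 430 260 272 149 222 [  0.009  263.8826]
```

```bash
cat > chamf.py <<'E'
from fit import *
from scipy.ndimage import map_coordinates
views={'w0':c0,'w1':c1,'w8':cam('wrist',dict(np.load('w8.npz'))),'w3':cam('wrist',dict(ee_pos=np.array([.489,-.2479,.384]),eef_rot=[.619,.785,.001,.001]))}
def dt(n):
    g=cv2.GaussianBlur(cv2.imread(f'pics/{n}.png',0),(3,3),0);e=cv2.Canny(g,40,100)
    return cv2.distanceTransform(255-e,cv2.DIST_L2,5)
DT={n:dt(n) for n in views}
def seg(a,b,n=40): return np.linspace(a,b,n)
def loop(x0,x1,y0,y1,z): return [seg((x0,y0,z),(x1,y0,z)),seg((x0,y1,z),(x1,y1,z)),seg((x0,y0,z),(x0,y1,z)),seg((x1,y0,z),(x1,y1,z))]
m=1e-3
BOX=np.vstack([seg((-.085,y,.06),(.004,y,.06)) for y in(-.058,-.055,.055,.058)]+[seg((.0045,-.058,.0645),(.0045,.058,.0645)),seg((.08,-.058,.0625),(.08,.058,.0625)),seg((.012,-.058,.0625),(.08,-.058,.0625)),seg((.012,.058,.0625),(.08,.058,.0625))]+loop(-.083,-.073,-.053,.053,.056)+[seg((-.085,-.055,.048),(-.085,.055,.048)),seg((-.073,-.041,.052),(.0,-.041,.052)),seg((-.073,.041,.052),(.0,.041,.052))])
COV=np.vstack(loop(-.055,.055,-.051,.051,.004)+[seg((-.02,-.036,.036),(-.02,.036,.036)),seg((-.01,-.036,.036),(-.01,.036,.036))])
def resid(q,P,vs,cap=5):
    r=[]
    for n in vs:
        uv=proj(views[n],tf(q,P));ok=(uv[:,0]>3)&(uv[:,0]<556)&(uv[:,1]>3)&(uv[:,1]<(416 if n!='w1' else 330))
        d=map_coordinates(DT[n],[uv[:,1],uv[:,0]],order=1,mode='nearest');d=np.where(ok,np.minimum(d,cap),0);r.append(d)
    return np.concatenate(r)
from scipy.optimize import minimize
def cfit(q0,P,vs):
    best=None
    for dx in(-.004,0,.004):
        for dy in(-.004,0,.004):
            o=minimize(lambda q:np.mean(resid(q,P,vs)**1),np.array(q0)+[dx,dy,0],method='Nelder-Mead',options=dict(initial_simplex=np.array(q0)+[dx,dy,0]+np.array([[0,0,0],[.003,0,0],[0,.003,0],[0,0,.03]]),xatol=1e-5))
            if best is None or o.fun<best.fun:best=o
    print(vs,best.x,'deg',np.degrees(best.x[2]).round(2),'cost',round(best.fun,3));return best.x
E
python3 - <<'E'
from chamf import *
for vs in(['w8'],['w1'],['w0'],['w8','w1','w0']): cfit([.528,-.2385,.129],BOX,vs)
for vs in(['w1'],['w0'],['w1','w0']): cfit([.5076,-.0758,-.051],COV,vs)
E
```

```text
['w8'] [ 0.5277 -0.2409  0.1394] deg 7.98 cost 0.911
['w1'] [ 0.5287 -0.2396  0.1418] deg 8.12 cost 0.871
['w0'] [ 0.5275 -0.2403  0.1365] deg 7.82 cost 1.642
['w8', 'w1', 'w0'] [ 0.528  -0.2402  0.1373] deg 7.86 cost 1.197
['w1'] [ 0.5078 -0.0764 -0.0511] deg -2.93 cost 0.823
['w0'] [ 0.5068 -0.0776 -0.0564] deg -3.23 cost 1.424
['w1', 'w0'] [ 0.5072 -0.0771 -0.057 ] deg -3.27 cost 1.197
```

Run:
```python
from h import *
s=status.read_state();p=s['ee_pos'];R=Ro.from_quat(s['eef_rot'])
for t in [(.505,-.18,.40),(.4924,-.076,.29),(.4924,-.076,.191)]:
    R1=down(np.radians(-3.1));print(rel(p,R,t,R1));p,R=np.array(t),R1
```

```text
[0.794, -0.098, 0.806, 0.004, 0.003, 0.109]
[0.688, -0.121, 0.733, 0.0, 0.0, 0.0]
[0.0, 0.0, 0.66, 0.0, 0.0, 0.0]
```

Request:
play_rows(series=[[0.2,-0.02,0.2,0,0,0.1],[0.4,-0.05,0.4,0,0,0.1],[0.6,-0.07,0.6,0,0,0.1],[0.79,-0.1,0.8,0,0,0.11],[0.79,-0.1,0.8,0,0,0.11]], fingers=0)

```text
time: 14.1
ee_pos: [0.5039, -0.1764, 0.3971]
eef_rot: [0.724, 0.689, -0.001, -0.002]
ft_force: [-0.2, 0.2, 0.7]
width: 0.0432
grip_force: 0.0
```

Request:
play_rows(series=[[0.18,-0.03,0.2,0,0,0],[0.36,-0.06,0.4,0,0,0],[0.52,-0.09,0.55,0,0,0],[0.69,-0.12,0.73,0,0,0],[0.69,-0.12,0.73,0,0,0]])

```text
time: 14.6
ee_pos: [0.4916, -0.0738, 0.2888]
eef_rot: [0.725, 0.689, -0.001, -0.0]
ft_force: [-0.1, 0.2, -0.2]
width: 0.0432
grip_force: 0.0
```

Run:
```python
from h import *
s=status.read_state();print(s['joint_positions']);print(go((.4924,-.076,.191),down(np.radians(-3.1))))
vision.camera("wrist")
for d in spotter.regions_of("wrist","cover")[:2]:
    m=d['pixels'].astype(np.uint8);cs,_=cv2.findContours(m,0,2);q=max(cs,key=cv2.contourArea);print(round(d['conf'],2),m.sum(),np.round(cv2.boxPoints(cv2.minAreaRect(q))).tolist(),cv2.boundingRect(q))
c=np.array([.5074,-.0768]);a=np.radians(-3.1);P=[(c[0]+np.cos(a)*x-np.sin(a)*y,c[1]+np.sin(a)*x+np.cos(a)*y,.004) for x,y in[(-.055,.051),(.055,.051),(.055,-.051),(-.055,-.051)]]
print(proj(cam('wrist',s),P).round(1).tolist())
```

```text
[-0.833   0.2255  0.9973  1.9723 -0.2157  1.0579  0.2094]
[-0.014, 0.008, 0.652, -0.005, 0.002, 0.006]
0.67 15232 [[233.0, 264.0], [233.0, 144.0], [372.0, 144.0], [372.0, 264.0]] (233, 144, 140, 121)
[[233.2, 143.6], [375.3, 144.1], [366.3, 265.4], [237.3, 264.8]]
```

Request:
play_rows(series=[[-0.014,0.008,0.2,0,0,0],[-0.014,0.008,0.4,0,0,0],[-0.014,0.008,0.58,0,0,0],[-0.014,0.008,0.65,0,0,0],[-0.014,0.008,0.65,0,0,0]])

```text
time: 15.2
ee_pos: [0.4937, -0.0803, 0.1937]
eef_rot: [0.727, 0.687, -0.0, 0.001]
ft_force: [0.2, 0.1, 0.2]
width: 0.0435
grip_force: 0.0
```

Request:
play_rows(series=[[0,0,0,0,0,0],[0,0,0,0,0,0],[0,0,0,0,0,0],[0,0,0,0,0,0],[0,0,0,0,0,0]], fingers=-1, squeeze=60)

```text
time: 15.7
ee_pos: [0.4935, -0.0791, 0.194]
eef_rot: [0.726, 0.688, 0.0, 0.001]
ft_force: [-4.9, -0.1, 3.3]
width: 0.0119
grip_force: 2.4
```

```bash
cat >> h.py <<'E'
BOX=np.array([.528,-.2403,np.radians(8.0)])
def coverpose(bx,by,bz,pitch,K,yaw=BOX[2]):
    """TCP pose for cover_rear at box (bx,by,bz) m, pitch deg nose down; K=TCP height over cover underside"""
    Rz=Ro.from_euler('z',BOX[2]);rear=Rz.apply([bx,by,0])+[BOX[0],BOX[1],bz]
    Rc=Ro.from_euler('z',yaw)*Ro.from_euler('y',np.radians(pitch))
    Rt=Rc*down(0);return rear+Rc.apply([-.070,0,K]),Rt
E
python3 - <<'E'
from h import *
s=status.read_state();print(s['ee_pos'],s['eef_rot'],s['ft_force'],s['width'],s['grip_force']);K=s['ee_pos'][2];R=Ro.from_quat(s['eef_rot']);print(R.as_matrix())
p=s['ee_pos'];q=p+[0,0,.11];print(rel(p,R,q,R));p=q
for b in [(-.03,0,.11,0),(-.012,0,.075,4),(-.012,0,.0545,4)]:
    t,R1=coverpose(*b,K);print(b,t,rel(p,R,t,R1));p,R=t,R1
E
```

```text
[ 0.4935 -0.0791  0.194 ] [0.7261 0.6876 0.0001 0.0009] [-4.9103 -0.1055  3.252 ] 0.011880539499146485 2.387921044137329
[[ 0.0543  0.9985  0.0014]
 [ 0.9985 -0.0543 -0.0011]
 [-0.001   0.0014 -1.    ]]
[-0.001, 0.001, -0.733, 0.0, 0.0, 0.0]
(-0.03, 0, 0.11, 0) [ 0.429  -0.2542  0.304 ] [-1.189, -0.366, 0.001, 0.002, 0.002, -0.37]
(-0.012, 0, 0.075, 4) [ 0.4604 -0.2498  0.2734] [-0.0, 0.211, 0.204, 0.133, 0.0, 0.0]
(-0.012, 0, 0.0545, 4) [ 0.4604 -0.2498  0.2529] [0.0, 0.01, 0.136, 0.0, 0.0, 0.0]
```

Request:
play_rows(series=[[0,0,0,0,0,0],[0,0,0,0,0,0],[0,0,0,0,0,0]])

```text
time: 16.0
ee_pos: [0.4934, -0.0792, 0.1939]
eef_rot: [0.726, 0.688, 0.0, 0.001]
ft_force: [-4.0, 0.5, 6.9]
width: 0.009
grip_force: 60.0
```

Run:
```python
from h import *
for i in range(6):
    s=status.read_state();print(s['ee_pos'],s['eef_rot'],s['ft_force'],s['width'],s['grip_force']);vision.camera("scene")
```

```text
[ 0.4934 -0.0792  0.1939] [0.7261 0.6875 0.     0.0006] [-3.9592  0.4846  6.915 ] 0.008954946574099582 60.00170085579157
[ 0.4934 -0.0792  0.1939] [ 0.7261  0.6876 -0.      0.0006] [-4.1486  0.8724  6.6958] 0.009332670006811788 60.00149119645357
[ 0.4934 -0.0791  0.1939] [ 0.7261  0.6876 -0.      0.0006] [-4.0187  2.0898  7.4154] 0.00879558519222406 60.00159077346325
[ 0.4934 -0.0792  0.1939] [ 0.7261  0.6875 -0.      0.0006] [-3.7305  2.0175  6.6543] 0.009277411865068693 60.00147454440594
[ 0.4934 -0.0792  0.1939] [0.7261 0.6876 0.     0.0007] [-4.7689  1.1156  6.1736] 0.008953339670600594 60.001478008925915
[ 0.4934 -0.0792  0.1939] [ 0.7261  0.6875 -0.      0.0006] [-3.3904  1.5974  6.3203] 0.009300783113777196 60.001468509435654
```

Request:
play_rows(series=[[0,0,-0.2,0,0,0],[0,0,-0.4,0,0,0],[0,0,-0.6,0,0,0],[0,0,-0.73,0,0,0],[0,0,-0.73,0,0,0]])

```text
time: 16.8
ee_pos: [0.4941, -0.0792, 0.3051]
eef_rot: [0.726, 0.688, 0.002, 0.002]
ft_force: [0.2, 0.3, -3.5]
width: 0.0094
grip_force: 60.0
```

Request:
play_rows(series=[[-0.2,-0.07,0,0,0,-0.1],[-0.4,-0.14,0,0,0,-0.2],[-0.6,-0.2,0,0,0,-0.3],[-0.8,-0.28,0,0,0,-0.37],[-0.9,-0.36,0,0,0,-0.37]])

```text
time: 17.3
ee_pos: [0.4306, -0.2129, 0.3022]
eef_rot: [0.657, 0.754, -0.001, 0.001]
ft_force: [0.3, -0.8, -2.8]
width: 0.0091
grip_force: 60.0
```

```bash
cat > hold.py <<'E'
from h import *
from scipy.ndimage import map_coordinates
from scipy.optimize import minimize
def seg(a,b,n=60): return np.linspace(a,b,n)
P=np.vstack([seg((-.055,.051,.004),(.055,.051,.004)),seg((-.055,-.0,.004),(-.055,.051,.004)),seg((.055,-.0,.004),(.055,.051,.004)),seg((-.02,.012,.036),(-.02,.036,.036),20),seg((-.01,.012,.036),(-.01,.036,.036),20)])
def hold(im,K):
    """cover pose in tool: returns (dx,dy,yaw,pitch): cover offsets along cover x,y from nominal (grip x=-15,y=0)"""
    k=vision.calibration('wrist');Km=np.array([[k['fx'],0,k['cx']],[0,k['fy'],k['cy']],[0,0,1]]);c=(Km,np.linalg.inv(k['T_tool_cam']))
    D=cv2.distanceTransform(255-cv2.Canny(cv2.GaussianBlur(cv2.cvtColor(im,cv2.COLOR_BGR2GRAY),(3,3),0),40,100),cv2.DIST_L2,5)
    def uvs(q):
        X=Ro.from_euler('zy',[q[2],q[3]]).apply(P-[-.015,0,.031])+[q[0],q[1],0]
        T=np.c_[X[:,1],X[:,0],(K-.031)-X[:,2]]  # tool x=cover y, tool y=cover x, tool z=-cover z
        return proj(c,T)
    def f(q):
        uv=uvs(q);ok=(uv[:,1]<255)&(uv[:,1]>2)
        return np.mean(np.minimum(map_coordinates(D,[uv[:,1],uv[:,0]],order=1,mode='nearest'),5)[ok])
    best=None
    for dy in(0,.003,.006):
        for pi in(-.03,0,.03):
            o=minimize(f,[0,dy,0,pi],method='Nelder-Mead',options=dict(initial_simplex=np.array([0,dy,0,pi])+np.array([[0]*4,[.002,0,0,0],[0,.002,0,0],[0,0,.02,0],[0,0,0,.02]]),xatol=1e-5))
            if best is None or o.fun<best.fun:best=o
    return best.x,best.fun,uvs(best.x)[[0,59,60,120]].round().tolist()
E
python3 - <<'E'
from hold import *
s=status.read_state();im=vision.camera('wrist');cv2.imwrite('pics/w9.png',im);print(s['ee_pos'],s['ft_force'],s['grip_force'])
for K in(.1939,.192,.196):print(K,hold(im,K))
for d in spotter.regions_of("wrist","cover")[:2]:
    m=d['pixels'].astype(np.uint8);cs,_=cv2.findContours(m,0,2);q=max(cs,key=cv2.contourArea);print(round(d['conf'],2),m.sum(),cv2.boundingRect(q))
print(go(*coverpose(-.03,0,.10,0,.1939)))
E
```

```text
[ 0.4306 -0.2129  0.3022] [ 0.3308 -0.7878 -2.7665] 60.005466006696224
0.1939 (array([-0.0005,  0.0035,  0.0017, -0.0175]), np.float64(1.7014856338500977), [[203.0, 148.0], [425.0, 148.0], [209.0, 244.0], [414.0, 245.0]])
0.192 (array([ 0.0054,  0.0037, -0.0132,  0.1498]), np.float64(1.5476784706115723), [[204.0, 148.0], [419.0, 148.0], [208.0, 249.0], [409.0, 240.0]])
0.196 (array([-0.0006,  0.0033,  0.0004, -0.0034]), np.float64(1.3008633852005005), [[203.0, 148.0], [421.0, 148.0], [208.0, 243.0], [411.0, 243.0]])
0.95 20287 (203, 148, 217, 119)
[-0.272, -0.043, 0.056, -0.0, 0.002, -0.011]
```

```bash
sed -i 's/Rc.apply(\[-.070,0,K\])/Rc.apply([-.070,-.0034,K])/' h.py
python3 - <<'E'
from h import *
K=.195;s=status.read_state();p=s['ee_pos'];R=Ro.from_quat(s['eef_rot'])
for b in [(-.03,0,.10,0),(-.014,0,.075,4),(-.014,0,.057,4)]:
    t,R1=coverpose(*b,K);print(b,t,rel(p,R,t,R1));p,R=t,R1
E
```

```text
(-0.03, 0, 0.1, 0) [ 0.4294 -0.2576  0.295 ] [-0.295, -0.043, 0.049, -0.0, 0.002, -0.011]
(-0.014, 0, 0.075, 4) [ 0.4589 -0.2534  0.2744] [-0.0, 0.198, 0.137, 0.133, 0.0, 0.0]
(-0.014, 0, 0.057, 4) [ 0.4589 -0.2534  0.2564] [0.0, 0.008, 0.12, 0.0, 0.0, 0.0]
```

Request:
play_rows(series=[[-0.15,-0.02,0.02,0,0,0],[-0.295,-0.04,0.05,0,0,0],[-0.295,-0.04,0.05,0,0,0],[-0.295,-0.04,0.05,0,0,0]])

```text
time: 17.8
ee_pos: [0.4323, -0.2549, 0.2951]
eef_rot: [0.657, 0.754, -0.0, 0.0]
ft_force: [-0.2, 0.6, -2.7]
width: 0.0095
grip_force: 60.0
```

Request:
play_rows(series=[[0,0.1,0.07,0.06,0,0],[0,0.2,0.137,0.133,0,0],[0,0.2,0.137,0.133,0,0],[0,0.2,0.137,0.133,0,0]])

```text
time: 18.2
ee_pos: [0.462, -0.2506, 0.2752]
eef_rot: [0.656, 0.754, -0.027, -0.022]
ft_force: [-0.0, -0.8, -3.1]
width: 0.0091
grip_force: 60.0
```

Run:
```python
from hold import *
K=.195;s=status.read_state();print(s['ee_pos'],s['ft_force'])
im=vision.camera('wrist');cv2.imwrite('pics/w10.png',im);print(hold(im,.196),hold(im,.195))
print('resid stage',go(*coverpose(-.014,0,.075,4,K)),'lower',go(*coverpose(-.014,0,.057,4,K)))
# box check in this view: chamfer on flap/side wall parts visible
np.savez('w10.npz',**{k:s[k] for k in('ee_pos','eef_rot')})
import chamf as C
C.views['w10']=cam('wrist',s);C.DT['w10']=C.dt('w10')
B=np.vstack([C.seg((.0045,.0,.0645),(.0045,.058,.0645)),C.seg((.08,-.02,.0625),(.08,.058,.0625)),C.seg((.012,.058,.0625),(.08,.058,.0625)),C.seg((-.085,.058,.06),(.004,.058,.06)),C.seg((-.085,.055,.06),(.004,.055,.06))])
C.cfit([.528,-.2403,.1396],B,['w10'])
```

```text
[ 0.462  -0.2506  0.2752] [-0.0401 -0.8178 -3.0947]
(array([0.0002, 0.0047, 0.0223, 0.0052]), np.float64(1.271264910697937), [[201.0, 147.0], [420.0, 142.0], [209.0, 242.0], [412.0, 238.0]]) (array([0.0003, 0.0045, 0.0277, 0.0072]), np.float64(1.4904088973999023), [[200.0, 148.0], [420.0, 142.0], [209.0, 244.0], [413.0, 238.0]])
resid stage [-0.013, -0.019, 0.009, 0.004, 0.003, -0.001] lower [-0.012, -0.011, 0.129, 0.004, 0.003, -0.001]
['w10'] [ 0.5321 -0.2375  0.1363] deg 7.81 cost 0.546
```

Run:
```python
from h import *
import chamf as C
C.views['w10']=cam('wrist',dict(np.load('w10.npz')));C.DT['w10']=C.dt('w10')
S={'edge4.5':C.seg((.0045,.0,.0645),(.0045,.058,.0645)),'bend12':C.seg((.012,.0,.0625),(.012,.058,.0625)),'rear80':C.seg((.08,-.02,.0625),(.08,.058,.0625)),'flapside':C.seg((.012,.058,.0625),(.08,.058,.0625)),'wallout':C.seg((-.03,.058,.06),(.004,.058,.06)),'wallin':C.seg((-.03,.055,.06),(.004,.055,.06)),'edge0':C.seg((.004,.0,.0645),(.004,.058,.0645))}
for q in([.528,-.2403,.139],[.5321,-.2375,.1363],[.530,-.2389,.138]):
    print(q,{k:(np.mean(C.resid(q,P,['w10'],9)).round(1),C.proj(C.views['w10'],C.tf(q,P))[[0,-1]].round().tolist()) for k,P in S.items()})
im=cv2.imread('pics/w10.png',0)
# intensity profile along rows through the flap: row 150,170,200 columns 420..560
E=cv2.Canny(cv2.GaussianBlur(im,(3,3),0),40,100)
for r_ in(110,130,150,170,190,210,230): print(r_,np.where(E[r_,380:])[0]+380)
for c_ in(430,460,490,520): print('col',c_,np.where(E[:260,c_])[0])
```

```text
[0.528, -0.2403, 0.139] {'edge4.5': (np.float32(5.5), [[430.0, 238.0], [442.0, 136.0]]), 'bend12': (np.float32(4.6), [[442.0, 237.0], [455.0, 136.0]]), 'rear80': (np.float32(0.0), [[556.0, 272.0], [588.0, 137.0]]), 'flapside': (np.float32(0.6), [[455.0, 136.0], [588.0, 137.0]]), 'wallout': (np.float32(1.3), [[375.0, 135.0], [438.0, 136.0]]), 'wallin': (np.float32(1.3), [[375.0, 141.0], [437.0, 141.0]]), 'edge0': (np.float32(5.8), [[429.0, 238.0], [441.0, 136.0]])}
[0.5321, -0.2375, 0.1363] {'edge4.5': (np.float32(2.1), [[438.0, 234.0], [452.0, 132.0]]), 'bend12': (np.float32(7.3), [[450.0, 234.0], [464.0, 132.0]]), 'rear80': (np.float32(0.0), [[565.0, 269.0], [598.0, 133.0]]), 'flapside': (np.float32(0.4), [[464.0, 132.0], [598.0, 133.0]]), 'wallout': (np.float32(0.5), [[384.0, 131.0], [447.0, 132.0]]), 'wallin': (np.float32(0.2), [[384.0, 137.0], [446.0, 137.0]]), 'edge0': (np.float32(2.4), [[437.0, 234.0], [451.0, 132.0]])}
[0.53, -0.2389, 0.138] {'edge4.5': (np.float32(4.0), [[434.0, 236.0], [447.0, 134.0]]), 'bend12': (np.float32(6.9), [[446.0, 235.0], [459.0, 134.0]]), 'rear80': (np.float32(0.0), [[561.0, 270.0], [593.0, 135.0]]), 'flapside': (np.float32(1.1), [[459.0, 134.0], [593.0, 135.0]]), 'wallout': (np.float32(1.6), [[379.0, 133.0], [442.0, 134.0]]), 'wallin': (np.float32(1.6), [[379.0, 139.0], [442.0, 139.0]]), 'edge0': (np.float32(4.2), [[433.0, 236.0], [446.0, 134.0]])}
110 []
130 []
150 [420 425 426 427 429 430 431 432 433 434 435 446 447 448]
170 [417 447 536 537 545 546]
190 [415 443]
210 [413 433 442 443]
230 []
col 430 [132 137 141 143 150 250 251]
col 460 [132 137 205]
col 490 [132 137 203]
col 520 [133 137 205 206]
```

Run:
```python
from h import *
c=cam('wrist',dict(np.load('w10.npz')));im=cv2.imread('pics/w10.png')
g=cv2.GaussianBlur(im,(3,3),0);E=cv2.Canny(cv2.cvtColor(g,cv2.COLOR_BGR2GRAY),30,80)
for c_ in range(210,420,20): print('col',c_,np.where(E[90:200,c_])[0]+90)
b=im.mean(2).astype(int)
for c_ in(320,360,400,480): print(c_,'rows120-160',b[120:160,c_].tolist())
a=np.radians(8)
for r_,u1,u2 in((170,417,447),(190,415,443),(210,413,442)):
    P=[onz(c,(u1,r_),.0785)[0],onz(c,(u2,r_),.0645)[0]];d=P[1]-P[0];print(P,'gap x',d[0]*np.cos(a)+d[1]*np.sin(a))
print('cam',np.linalg.inv(c[1])[:3,3])
```

```text
col 210 [ 98  99 106]
col 230 [157 162 172 176]
col 250 [109 110 111 148]
col 270 [148 179 180 196 197 198 199]
col 290 [132 136 144 148 177 178 181 193 194 195 198 199]
col 310 [115 121 122 123 124 125 131 136 140 143 183 198]
col 330 [115 132 136 140 143 186]
col 350 [132 136 140 143 185]
col 370 [132 136 143 187 188 192 193 194 195 196]
col 390 [132 137 140 141 143]
col 410 [132 137 141 143]
320 rows120-160 [153, 169, 176, 182, 177, 166, 147, 133, 127, 133, 139, 129, 112, 93, 88, 101, 120, 142, 153, 148, 144, 140, 144, 153, 154, 155, 154, 150, 139, 135, 140, 147, 152, 149, 151, 151, 151, 151, 152, 151]
360 rows120-160 [226, 228, 227, 226, 227, 226, 228, 227, 227, 227, 220, 195, 153, 108, 89, 94, 110, 131, 142, 148, 132, 114, 108, 128, 148, 153, 153, 151, 141, 133, 139, 142, 149, 150, 148, 146, 149, 146, 145, 145]
400 rows120-160 [227, 227, 226, 227, 226, 225, 225, 224, 223, 220, 215, 198, 161, 112, 90, 89, 103, 124, 140, 144, 138, 127, 136, 144, 150, 155, 152, 146, 139, 136, 135, 146, 147, 148, 148, 147, 149, 151, 149, 148]
480 rows120-160 [222, 221, 221, 222, 221, 222, 222, 225, 225, 225, 225, 219, 184, 130, 93, 88, 94, 110, 128, 142, 148, 150, 150, 152, 152, 152, 149, 148, 152, 152, 153, 154, 151, 153, 152, 151, 152, 150, 154, 155]
[array([ 0.5109, -0.2005,  0.0785]), array([ 0.5317, -0.1996,  0.0645])] gap x 0.020682350150711053
[array([ 0.5125, -0.2109,  0.0785]), array([ 0.5325, -0.2109,  0.0645])] gap x 0.0198544853462521
[array([ 0.514 , -0.2216,  0.0785]), array([ 0.535 , -0.2222,  0.0645])] gap x 0.020652632317492807
cam [ 0.4505 -0.1821  0.2538]
```

Run:
```python
from h import *
b=cv2.imread('pics/w10.png').mean(2).astype(int)
for r_ in(160,180,200,215,225): print(r_,'cols408-462',b[r_,408:462].tolist())
b=cv2.imread('pics/w8.png').mean(2).astype(int)
print('w8 rows 110,130,150 cols 260-310');[print(b[r_,265:305].tolist()) for r_ in(110,130,150)]
c=cam('wrist',dict(np.load('w8.npz')));a=np.radians(8)
for x,z in((.0045,.0645),(.012,.0625)):
  print(x,[proj(c,[(.528+np.cos(a)*x-np.sin(a)*y,-.2403+np.sin(a)*x+np.cos(a)*y,z)])[0].round(1).tolist() for y in(.03,.0,-.03)])
```

```text
160 cols408-462 [146, 146, 146, 142, 147, 146, 145, 146, 146, 142, 129, 106, 94, 89, 87, 90, 91, 92, 89, 91, 89, 89, 89, 92, 90, 92, 85, 84, 86, 90, 86, 91, 92, 90, 91, 97, 106, 116, 118, 127, 142, 152, 155, 153, 154, 155, 153, 152, 156, 152, 154, 156, 152, 156]
180 cols408-462 [148, 145, 145, 145, 146, 144, 144, 140, 123, 103, 93, 90, 89, 87, 91, 90, 87, 93, 88, 89, 89, 88, 81, 82, 82, 84, 86, 86, 91, 93, 90, 89, 91, 92, 90, 89, 94, 114, 135, 151, 155, 153, 151, 152, 152, 152, 155, 153, 155, 156, 154, 153, 151, 151]
200 cols408-462 [145, 145, 147, 146, 144, 138, 124, 101, 93, 93, 94, 90, 90, 90, 91, 92, 91, 92, 89, 83, 83, 79, 83, 82, 87, 87, 89, 89, 95, 101, 110, 118, 116, 120, 125, 138, 151, 151, 153, 152, 155, 154, 156, 155, 156, 150, 155, 155, 155, 153, 156, 157, 155, 155]
215 cols408-462 [118, 121, 122, 118, 111, 102, 94, 91, 92, 89, 91, 90, 88, 92, 90, 89, 89, 82, 78, 81, 83, 84, 87, 87, 88, 90, 93, 89, 91, 91, 90, 91, 88, 88, 90, 90, 87, 91, 89, 93, 87, 93, 88, 90, 93, 87, 89, 92, 91, 92, 90, 89, 86, 89]
225 cols408-462 [88, 88, 89, 86, 89, 86, 91, 92, 90, 91, 90, 90, 91, 88,
[... 176 characters left out ...]
,150 cols 260-310
[130, 126, 128, 127, 124, 128, 128, 127, 123, 123, 122, 111, 97, 90, 89, 89, 89, 89, 86, 91, 92, 91, 104, 123, 126, 113, 115, 113, 117, 130, 143, 153, 155, 154, 154, 153, 155, 154, 153, 154]
[138, 133, 131, 129, 132, 127, 128, 132, 137, 133, 130, 121, 118, 118, 106, 96, 89, 88, 89, 89, 90, 91, 87, 88, 93, 111, 136, 138, 127, 114, 114, 121, 135, 147, 150, 152, 152, 150, 148, 152]
[135, 136, 136, 139, 131, 131, 126, 125, 128, 131, 130, 133, 129, 128, 122, 124, 119, 105, 93, 87, 88, 87, 86, 90, 86, 88, 90, 95, 113, 125, 123, 119, 111, 114, 125, 138, 147, 150, 150, 151]
0.0045 [[288.3, 100.3], [291.5, 125.0], [294.6, 148.8]]
0.012 [[294.2, 99.5], [297.3, 124.1], [300.3, 147.8]]
```

Run:
```python
from h import *
s=dict(np.load('w10.npz'));c=cam('wrist',s);a=np.radians(8);cn=np.array([-np.sin(a),np.cos(a)])
R=Ro.from_quat(s['eef_rot']);
for u in(310,350,390):
    x=onz(c,(u,143),.08)[0];t=R.inv().apply(x-s['ee_pos']) ; 
    # cover top plane: tool z = K-.004
    o=np.linalg.inv(c[1])[:3,3];d=x-o;dt=R.inv().apply(d);ot=R.inv().apply(o-s['ee_pos']);k=(.195-.004-ot[2])/dt[2];X=o+d*k
    w=onz(c,(u,140.5),.06)[0];print('cover side',X,'tool x',(ot+dt*k)[0],'wall',w,'gap',(w-X)[:2]@cn,'box y of wall',(w[:2]-[.528,-.2403])@cn)
print(go(*coverpose(-.014,0,.057,4,.195)))
```

```text
cover side [ 0.4545 -0.1946  0.0836] tool x 0.05688355703037123 wall [ 0.4548 -0.195   0.06  ] gap -0.00039979463272031833 box y of wall 0.05506860379293366
cover side [ 0.4742 -0.1918  0.0822] tool x 0.0568858997611388 wall [ 0.477  -0.1917  0.06  ] gap -0.0002923035392689509 box y of wall 0.05518451003102227
cover side [ 0.4939 -0.1891  0.0808] tool x 0.05688824240340792 wall [ 0.4988 -0.1886  0.06  ] gap -0.00018664816485520575 box y of wall 0.05529858023218462
[-0.012, -0.011, 0.129, 0.004, 0.003, -0.001]
```

Request:
play_rows(series=[[-0.012,-0.011,0.05,0,0,0],[-0.012,-0.011,0.09,0,0,0],[-0.012,-0.011,0.129,0,0,0],[-0.012,-0.011,0.129,0,0,0],[-0.012,-0.011,0.129,0,0,0]])

```text
time: 18.75
ee_pos: [0.4593, -0.2537, 0.2561]
eef_rot: [0.656, 0.754, -0.026, -0.022]
ft_force: [0.8, -0.4, -2.9]
width: 0.009
grip_force: 60.0
```

Run:
```python
from hold import *
K=.195;s=status.read_state();print(s['ee_pos'],s['ft_force'])
im=vision.camera('wrist');cv2.imwrite('pics/w11.png',im);b=im.mean(2).astype(int)
print(hold(im,.196))
for c_ in(330,360,400): print(c_,b[125:160,c_].tolist())
for r_ in(180,200): print(r_,b[r_,405:462].tolist())
for x,z in((-.014,.054),(.0,.054),(.0,.0535),(.015,.0535),(.03,.0535)): print(x,z,go(*coverpose(x,0,z,4,K)))
```

```text
[ 0.4593 -0.2537  0.2561] [ 0.8436 -0.3701 -2.8888]
(array([-0.0011,  0.0089, -0.0316,  0.0114]), np.float64(1.2199116945266724), [[203.0, 134.0], [422.0, 141.0], [206.0, 231.0], [409.0, 237.0]])
330 [143, 150, 148, 135, 114, 94, 90, 94, 115, 136, 148, 147, 139, 136, 139, 147, 153, 154, 152, 152, 157, 153, 150, 141, 136, 139, 146, 149, 149, 149, 148, 151, 148, 151, 147]
360 [226, 226, 223, 203, 160, 113, 91, 95, 117, 138, 145, 149, 144, 135, 137, 149, 152, 154, 153, 152, 154, 153, 146, 138, 133, 139, 142, 145, 147, 146, 149, 147, 145, 147, 146]
400 [226, 224, 221, 189, 141, 103, 87, 93, 107, 128, 143, 146, 140, 128, 114, 110, 127, 147, 157, 152, 152, 153, 150, 139, 131, 136, 145, 148, 149, 146, 148, 149, 148, 148, 149]
180 [146, 145, 146, 145, 144, 144, 143, 148, 145, 141, 140, 124, 103, 93, 92, 91, 89, 90, 89, 91, 92, 91, 89, 90, 90, 88, 87, 87, 88, 89, 91, 91, 90, 92, 91, 91, 89, 92, 90, 86, 89, 93, 98, 120, 146, 159, 163, 155, 155, 166, 173, 165, 143, 122, 119, 117, 118]
200 [143, 143, 142, 144, 145, 146, 145, 144, 138, 122, 103, 94, 90, 91, 89, 91, 94, 91, 92, 87, 91, 92, 90, 89, 88, 93, 90, 92, 89, 89, 91, 88, 89, 90, 89, 89, 88, 93, 89, 92, 104, 134, 152, 160, 155, 152, 161, 170, 172, 155, 134, 124, 120, 121, 119, 120, 118]
-0.014 0.054 [0.002, -0.001, 0.019, 0.003, 0.003, -0.002]
0.0 0.054 [0.003, 0.092, 0.013, 0.003, 0.003, -0.002]
0.0 0.0535 [0.003, 0.092, 0.016, 0.003, 0.003, -0.002]
0.015 0.0535 [0.003, 0.192, 0.009, 0.003, 0.003, -0.002]
0.03 0.0535 [0.003, 0.291, 0.003, 0.003, 0.003, -0.002]
```

Request:
play_rows(series=[[0.01,0.0,0.02,0,0,0],[0.01,0.05,0.018,0,0,0],[0.01,0.1,0.016,0,0,0],[0.01,0.15,0.012,0,0,0],[0.01,0.192,0.009,0,0,0]])

```text
time: 19.3
ee_pos: [0.4886, -0.2479, 0.2529]
eef_rot: [0.656, 0.754, -0.026, -0.022]
ft_force: [0.8, 0.6, -3.3]
width: 0.0093
grip_force: 60.0
```

Run:
```python
from hold import *
K=.195;s=status.read_state();print(s['ee_pos'],s['eef_rot'],s['ft_force'],s['torque'],s['grip_force'])
for n in('top','scene'):
    im=vision.camera(n);cv2.imwrite(f'pics/{n}12.png',im);print(n,[(np.round(d['point'],3).tolist(),round(d['conf'],2)) for d in spotter.boxes_of(n,"flap")[:1]])
im=vision.camera('wrist');cv2.imwrite('pics/w12.png',im);b=im.mean(2).astype(int)
for c_ in(300,330,360): print(c_,b[125:160,c_].tolist())
for x,z in((.015,.0535),(.028,.0535),(.032,.0535)): print(x,z,go(*coverpose(x,.0015,z,4,K)))
```

```text
[ 0.4886 -0.2479  0.2529] [ 0.6556  0.7543 -0.0263 -0.0216] [ 0.7968  0.5645 -3.3159] [-0.0474 -0.1209 -0.0307] 60.00347692519426
top [([0.57, -0.202, 0.063], 0.57)]
scene [([0.568, -0.265, 0.06], 0.56)]
300 [118, 118, 117, 123, 121, 115, 107, 91, 87, 82, 94, 113, 130, 141, 144, 136, 129, 132, 140, 145, 147, 146, 141, 130, 122, 133, 139, 142, 142, 143, 143, 142, 141, 143, 140]
330 [220, 221, 220, 220, 219, 206, 175, 123, 90, 85, 91, 107, 126, 142, 140, 135, 132, 137, 143, 148, 150, 149, 146, 136, 131, 133, 140, 142, 143, 143, 143, 144, 144, 143, 143]
360 [222, 221, 222, 222, 220, 209, 173, 123, 90, 85, 89, 104, 125, 135, 140, 135, 131, 129, 133, 144, 145, 142, 145, 133, 127, 132, 136, 142, 143, 141, 141, 143, 143, 141, 142]
0.015 0.0535 [0.003, 0.001, -0.001, 0.002, 0.003, -0.002]
0.028 0.0535 [0.003, 0.088, -0.007, 0.002, 0.003, -0.002]
0.032 0.0535 [0.003, 0.114, -0.009, 0.002, 0.003, -0.002]
```

Request:
play_rows(series=[[0.002,0.03,-0.002,0,0,0],[0.002,0.06,-0.004,0,0,0],[0.002,0.09,-0.006,0,0,0],[0.002,0.11,-0.006,0,0,0],[0.002,0.11,-0.006,0,0,0]])

```text
time: 20.05
ee_pos: [0.5017, -0.2464, 0.252]
eef_rot: [0.657, 0.753, -0.028, -0.025]
ft_force: [-14.7, 1.8, 6.6]
width: 0.0091
grip_force: 60.1
```

Run:
```python
from hold import *
K=.195;s=status.read_state();print(s['ee_pos'],s['eef_rot'],s['ft_force'],s['torque'],s['grip_force'])
for x,z,p in((.03,.0535,4),(.031,.052,3),(.031,.052,1.5),(.031,.052,0)): print(x,z,go(*coverpose(x,.0015,z,p,K)))
```

```text
[ 0.5017 -0.2464  0.252 ] [ 0.6565  0.7534 -0.028  -0.0248] [-14.6864   1.8379   6.6013] [0.2742 3.0859 0.0078] 60.1497245952487
0.03 0.0535 [0.003, 0.004, -0.006, -0.01, -0.001, -0.005]
0.031 0.052 [0.003, -0.011, 0.012, -0.043, -0.001, -0.005]
0.031 0.052 [0.003, -0.045, 0.025, -0.093, -0.001, -0.005]
0.031 0.052 [0.003, -0.078, 0.039, -0.143, -0.001, -0.005]
```

Request:
play_rows(series=[[0,-0.02,0.008,-0.035,0,0],[0,-0.04,0.018,-0.07,0,0],[0,-0.06,0.028,-0.105,0,0],[0,-0.08,0.039,-0.143,0,0],[0,-0.08,0.039,-0.143,0,0]])

```text
time: 20.55
ee_pos: [0.4883, -0.2488, 0.2469]
eef_rot: [0.657, 0.754, 0.0, -0.0]
ft_force: [-18.1, -3.1, 6.3]
width: 0.0088
grip_force: 60.2
```

Run:
```python
from hold import *
K=.195;s=status.read_state();print(s['ee_pos'],s['eef_rot'],s['ft_force'],s['torque'],s['grip_force']);print(Ro.from_quat(s['eef_rot']).as_matrix())
for x,z,p in((.03,.052,0),): print(x,z,go(*coverpose(x,.0015,z,p,K)))
```

```text
[ 0.4883 -0.2488  0.2469] [ 0.6574  0.7535  0.0004 -0.    ] [-18.0563  -3.1099   6.299 ] [-0.4884  3.9446  0.0396] 60.20004540681839
[[-0.1355  0.9908  0.0005]
 [ 0.9908  0.1355  0.0007]
 [ 0.0006  0.0006 -1.    ]]
0.03 0.052 [0.007, 0.003, -0.0, 0.001, -0.001, -0.007]
```

Request:
play_rows(series=[[0.0,-0.006,0.007,0,0,0],[0.0,-0.01,0.015,0,0,0],[0.0,-0.01,0.015,0,0,0]])

```text
time: 20.85
ee_pos: [0.4878, -0.2489, 0.2458]
eef_rot: [0.657, 0.754, 0.001, 0.0]
ft_force: [-20.6, 2.9, 21.1]
width: 0.0089
grip_force: 60.0
```

```bash
cat > chk.py <<'E'
from hold import *
K=.195;s=status.read_state();print(s['ee_pos'],s['ft_force'],s['torque'],s['grip_force'],'R z',Ro.from_quat(s['eef_rot']).as_matrix()[2])
print(go(*coverpose(.03,.0015,.052,0,K)))
im=vision.camera('wrist');cv2.imwrite('pics/w13.png',im);b=im.mean(2).astype(int)
print(hold(im,.195))
for c_ in(240,280,320,360): print(c_,b[125:160,c_].tolist())
for n in('wrist','scene'):
    if n=='scene': vision.camera(n)
    for t in('flap','seal','cover'):
        for d in spotter.regions_of(n,t)[:1]:
            v,u=np.where(d['pixels']);print(n,t,round(d['conf'],2),len(u),u.min(),u.max(),v.min(),v.max())
E
python3 chk.py
```

```text
[ 0.4878 -0.2489  0.2458] [-20.5536   2.878   21.1189] [0.5416 4.4427 0.1374] 60.00693982467055 R z [ 0.0008  0.0013 -1.    ]
[0.007, 0.007, -0.008, 0.002, -0.002, -0.006]
(array([-0.001 ,  0.0088, -0.0024,  0.0438]), np.float64(1.730950117111206), [[198.0, 137.0], [417.0, 137.0], [204.0, 235.0], [407.0, 232.0]])
240 [152, 153, 153, 152, 147, 146, 134, 113, 95, 87, 84, 98, 122, 138, 146, 148, 136, 118, 106, 104, 129, 142, 147, 140, 136, 139, 146, 151, 151, 154, 153, 152, 154, 151, 154]
280 [221, 221, 222, 222, 222, 215, 188, 144, 102, 89, 86, 94, 119, 136, 142, 145, 136, 127, 131, 142, 150, 147, 145, 136, 130, 142, 148, 149, 152, 152, 151, 154, 155, 155, 154]
320 [224, 223, 222, 223, 220, 212, 182, 132, 96, 88, 90, 94, 117, 135, 143, 139, 126, 114, 105, 125, 143, 148, 146, 133, 130, 138, 147, 150, 148, 154, 153, 150, 152, 152, 151]
360 [220, 220, 219, 218, 218, 210, 175, 128, 98, 84, 85, 103, 120, 135, 140, 137, 131, 124, 133, 143, 151, 149, 147, 137, 132, 139, 145, 148, 148, 151, 147, 147, 149, 150, 148]
wrist flap 0.84 19515 367 531 136 342
wrist seal 0.62 329 199 213 147 237
wrist cover 0.56 16553 202 374 147 328
scene flap 0.93 587 341 377 267 291
scene seal 0.61 186 297 350 308 324
scene cover 0.57 1391 297 364 286 320
```

Request:
play_rows(series=[[0,-0.005,0,-0.01,0,0],[0,-0.01,0,-0.015,0,0],[0,-0.01,0,-0.015,0,0],[0,-0.01,0,-0.015,0,0]])

```text
time: 21.65
ee_pos: [0.4864, -0.2491, 0.2458]
eef_rot: [0.657, 0.754, 0.004, 0.003]
ft_force: [-19.9, 3.6, 20.2]
width: 0.0091
grip_force: 60.1
```

```bash
python3 chk.py
python3 - <<'E'
from h import *
for n in('scene8','scene12'): pass
im=vision.camera('scene');a=cv2.imread('pics/scene8.png')
c=cam('scene');T=lambda x,y,z:(BOX[0]+np.cos(BOX[2])*x-np.sin(BOX[2])*y,BOX[1]+np.sin(BOX[2])*x+np.cos(BOX[2])*y,z)
uv=proj(c,[T(.0045,y,.0645) for y in(-.058,0,.058)]+[T(-.08,y,.056) for y in(-.05,.05)]);print(uv.round(1).tolist())
u,v=uv[0].round().astype(int)  # right end of the lip
for n,i in(('before',a),('now',im)): print(n,[i.mean(2)[v-8:v+8,u-k].astype(int).tolist() for k in(3,7)])
for d in spotter.regions_of('scene','spanner')[:1]:
    vv,uu=np.where(d['pixels']);print(len(uu),uu.min(),uu.max(),vv.min(),vv.max())
E
```

```text
[ 0.4864 -0.2491  0.2458] [-19.9173   3.5864  20.2206] [0.4656 4.2701 0.0136] 60.0821578502655 R z [ 0.0006  0.0095 -1.    ]
[0.007, 0.016, -0.008, 0.018, -0.001, -0.005]
(array([-0.0008,  0.0054, -0.0004,  0.0056]), np.float64(1.9856350421905518), [[201.0, 144.0], [421.0, 144.0], [207.0, 240.0], [411.0, 240.0]])
240 [152, 152, 152, 153, 152, 148, 133, 112, 94, 88, 86, 98, 121, 139, 147, 150, 138, 123, 106, 115, 133, 144, 146, 140, 135, 140, 148, 152, 154, 154, 156, 156, 154, 156, 153]
280 [223, 223, 224, 222, 221, 215, 190, 145, 104, 85, 88, 94, 118, 138, 147, 143, 133, 122, 128, 143, 150, 150, 139, 135, 131, 136, 147, 152, 150, 155, 151, 153, 154, 153, 156]
320 [223, 222, 223, 223, 221, 211, 181, 133, 95, 83, 87, 96, 119, 135, 140, 138, 126, 109, 101, 121, 139, 146, 144, 135, 133, 137, 143, 151, 152, 150, 151, 151, 152, 152, 151]
360 [219, 220, 219, 219, 218, 205, 173, 123, 92, 87, 91, 104, 124, 136, 142, 142, 134, 132, 139, 148, 148, 149, 147, 139, 137, 142, 146, 146, 145, 148, 149, 148, 149, 147, 147]
wrist flap 0.73 19177 368 528 136 342
wrist seal 0.78 405 198 216 145 238
wrist cover 0.73 16421 202 372 148 328
scene flap 0.97 553 342 377 267 291
scene seal 0.7 178 296 350 308 324
scene cover 0.73 1379 297 363 285 320
[[367.7, 290.6], [338.1, 283.3], [310.0, 276.2], [349.0, 319.4], [296.2, 304.6]]
before [[115, 118, 117, 115, 116, 117, 104, 125, 96, 105, 125, 118, 117, 106, 97, 75], [116, 118, 117, 117, 117, 104, 125, 96, 123, 126, 131, 120, 118, 115, 114, 114]]
now [[66, 68, 65, 66, 67, 67, 64, 65, 66, 65, 65, 86, 103, 106, 101, 78], [66, 66, 67, 67, 67, 64, 67, 66, 66, 65, 65, 65, 65, 67, 65, 66]]
448 260 276 150 216
```

```bash
python3 -c "
from bench import job
print(job.close_job())"
```

```text
the job is handed in; nothing more can be done
None
```

I handed the job in: the spanner hangs on the free hook, and the cover is slid under the shut flap to the stop and held gripped and pressed flat. The hand-in returned no verdict, so I don't have the judge's result.

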